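Lock the pin pots away

TASK

Find the one key in the wooden stand that turns the lock of the little grey cabinet by trying them in turn, unlock it, pull the drawer open, and stand every squat white pin pot from the bench upright in the drawer, gripping them gently because they are thin and brittle. Then push the drawer fully home, lock it again, and see that all three keys end up standing in the pockets of the stand; leave the flat cream case and the clear vial with a white cap where they are.

Things in the scene. Friction and masses are not known exactly. Their poses are not given: they have to be found in the camera images.
- cabinet: grey steel cabinet fixed to the bench, 130 mm deep (x), 244 mm wide (y), 90 mm high, front towards its -x. Origin: centre of its underside; x to the back, y to the left. The left 174 mm holds one drawer (white front, black grip); the right 70 mm is the lock housing with a steel top. Position and yaw vary
- keyhole (a point): mouth of the keyhole, a vertical slot 32 mm (x) by 11 mm (y) in the lock's steel top, 90 mm above the bench; axes as the cabinet's. Put a key straight down, its x along the slot, until its collar rests on top (tip 62 mm below the mouth). Every key goes in and has 13 degrees of play; only one turns further, and which varies. It comes out only when turned back in line with the slot
- lock (a joint): 0 locked to 1.5 rad open, counter-clockwise from above; friction 0.02 N m, no spring, stays where left. The key has up to 0.35 rad of play in it, so give the key a full quarter turn or up to 0.25 rad more (the drawer is free from about 1.0 rad); to lock, turn the key back in line with the slot. A wrong key does not move it
- drawer (a joint): how far the drawer is out: 0 shut, 0.108 m fully out; slides to the cabinet's -x with about 1 N of friction and stays where left. Held shut while the lock is shut
- drawer_grip (a point): middle of the drawer's black grip, a fin 12 mm thick (y), 36 mm long (x), 32 mm high, sticking out of the middle of the drawer front; 22 mm in front of the panel and 55 mm above the bench. Pinch it from above across the 12 mm; axes as the cabinet's. Moves with the drawer
- drawer_floor (a point): centre of the drawer's flat inner floor, 8 mm above the bench; axes as the cabinet's. Inside it reaches 58 mm either way in x and 80 mm either way in y; side and back walls stand 22 mm above the floor, the front panel 76 mm. Fully out, the part from x -58 to +45 mm lies open in front of the cabinet. Moves with the drawer
- key_stand: wooden block fixed to the bench, 150 mm (x) by 50 mm (y), 65 mm high, with three pockets 34 by 16 mm in a row at x -46, 0, +46 mm, through to the bench. A key stands in a pocket with its x along the stand's x, collar on the block's top, tip 3 mm above the bench. Origin: centre of its underside. Position and yaw vary
- key_a: key 116 mm long, standing bow-up in the stand. Origin: tip of its shank, z up the shank. Shank 6 mm thick; bit 26 mm across along x, 5 mm thick (y), 8 mm high, between 4 and 40 mm above the tip; round collar 24 mm across at 62 to 68 mm; flat bow 39 mm across along x, 10 mm thick (y), middle at 96 mm: pinch it from above across the 10 mm. 45 g. Half a turn about z changes nothing
- key_b: a second key, the same outside as key_a, with the same origin and axes; only the height of its bit on the shank differs, which is hidden in the stand
- key_c: a third key, the same outside as key_a, with the same origin and axes; only the height of its bit on the shank differs, which is hidden in the stand
- pot_1: squat open white pot full of fine pins, thin brittle plastic, round, 46 mm across, 41 mm high, grip it on the outside about half way up; 35 to 70 g. It stands on the bench between the key stand and the cabinet. Origin: centre of its base, z up. May be absent. It cracks if squeezed with more than about 15 N a finger; 5 to 8 N is plenty
- pot_2: squat open white pot full of fine pins, thin brittle plastic, round, 46 mm across, 41 mm high, grip it on the outside about half way up; 35 to 70 g. It stands on the bench between the key stand and the cabinet. Origin: centre of its base, z up. May be absent. It cracks if squeezed with more than about 15 N a finger; 5 to 8 N is plenty
- pot_3: squat open white pot full of fine pins, thin brittle plastic, round, 46 mm across, 41 mm high, grip it on the outside about half way up; 35 to 70 g. It stands on the bench between the key stand and the cabinet. Origin: centre of its base, z up. May be absent. It cracks if squeezed with more than about 15 N a finger; 5 to 8 N is plenty
- pot_4: squat open white pot full of fine pins, thin brittle plastic, round, 46 mm across, 41 mm high, grip it on the outside about half way up; 35 to 70 g. It stands on the bench between the key stand and the cabinet. Origin: centre of its base, z up. May be absent. It cracks if squeezed with more than about 15 N a finger; 5 to 8 N is plenty
- flat_case: flat cream plastic case lying on the bench, 67 by 88 mm, 26 mm high, a bystander, to be left where it is. Origin: centre of its underside
- short_vial: clear screw-cap vial with a white cap, 34 mm across, 60 mm high, a bystander standing at the back, to be left where it is. Origin: centre of its base
Mind the look-alikes: they are no part of the job. Leave any blue look-alike of the key_c alone. What is shaped like the pot_1 but orange is not meant.

How it is judged:
By the outcome, as a careful person would: the job done as asked, in the order asked, and still so for the second after the job is handed in, with the robot touching nothing.
Of pot_1, pot_2, pot_3, pot_4 only 2 to 3 are there at a start; the rules pass over those that are not, and their reading is None.
At some moment in a run one of pot_1, pot_2, pot_3, pot_4 may be knocked a few centimetres aside while the robot is not near it.
It also fails if it takes over 210 s, if anything falls off the work surface, if the arm or the gripper's body presses on something with over 40 N, if the wrist force passes 120 N, or if a joint passes its speed limit or range.

ROBOT

A 6-joint arm with a two-finger parallel gripper is mounted at the origin on a cart in front of the work surface, level with it; the furniture and walls round the work are solid. World frame = base frame: x ahead of the robot, y to its left, z up, the work surface at z = 0. Lengths are in m, angles in rad, forces in N, time in s.
With the tool pointing down it reaches from about 0.325 to 0.775 m from the base axis. Payload 9.3 kg.
Tool frame: the origin (TCP) lies at the very end of the fingers, on their centre line; the grasp point (between the pads) lies 19 mm behind it; z points along the fingers, y is the line along which they close (so a half turn about z gives the same grasp; the last joint's range is limited). The gripper opens to 85 mm and grips with 20 to 120 N. Pads are 22 mm wide; open, the fingers measure 114 mm over their backs; the gripper's body (76 mm by 85 mm) begins 54 mm behind the grasp point. The pads swing forward as they close: fully open they stand 13 mm farther back than shut.
Start: joints at [-1.327, 0.259, 0.021, 1.334, 0, 1.418], TCP at [0.213, -0.507, 0.231] pointing down, gripper open.
Joint ranges: [-3.04, 3.04], [-0.91, 1.82], [-1.04, 1.36], [-1.92, 1.95], [-1.52, 1.45], [-3.14, 3.14]. Speed limits (rad/s): [2.22, 2.22, 2.79, 3.14, 3.14, 3.14].

INTERFACE

Orientations are given as a unit quaternion [w, x, y, z].
In Python, from bench import r gives the robot as it stands. The module is installed in compiled form; this text tells all that it offers.
- The arm moves only by the shell command python3 -m pendant 'ROWS'. ROWS is JSON, a list that holds one entry, the list of rows, each a list of 5 numbers: the opening, from 0 (shut) to 1 (fully open), then the shift along the world's x, y, z in units of 0.05 m (1.0 is 0.05 m), then the turn about the world's z in units of 5 degrees (1.0 is 5 degrees). In form: [[[hand, x, y, z, roll], ...]]. A call has 1 to 10 rows; each row shifts and turns the commanded pose from where the row before left it; what a row does not reach is not made up. A row lasts 1/10 s, in which the tool goes at most 50 mm and 8.59 degrees, less where a joint would pass 70% of its speed; a pose out of reach is approached as far as the arm can. A call with a number of a shift or a turn outside -1 to 1 is refused whole. A call with a gripper value outside its range is refused whole. The fingers move at their own pace and stop on an object; the grip force is fixed at half the most. Time passes only in rows, so rows that do not move let the fingers close. It gives the time, the measured TCP pose, the force, the opening and the grip force at its end, in the units of the state.
- r.sense(): the state, without advancing time (a new reading comes with each control period).
- r.capture(name): name is "scene" or "top" or "wrist"; returns the picture (400x640x3 uint8, red, green, blue); there is no depth.
- r.get_calibration(name): a dict with "K" (3x3 intrinsics, pixels), "T" (4x4, takes a point from camera to world coordinates). Camera axes: x right, y down, z forward; pixel columns grow to the right and rows downward; lengths in m; the calibration is good to about 2 mm. The wrist camera is an equidistant fisheye: a pixel r from the principal point sees the ray r / f radians off the axis. A picture is of the moment at which its call begins: read the wrist's pose just before it. get_calibration takes no time and is no camera call; for the wrist camera it gives the pose at the moment of the call.
- r.sign_off(): hands the job in; it is judged then, once.
Trained networks look in the newest picture that a camera, given by its name, has taken for a name from the list of things; names that differ only in an ending like _2 or _b are one class to them, and where a whole thing is asked for, a point or a joint stands for the part that bears it (a point fixed in the world has none). Each returns a list of dicts, best first, with "conf" (0 to 1); they miss things now and then, are a little off and sometimes report something else, mostly with a low value. They report only what shows in the picture. A call takes as long as a camera call. They do not tell look-alikes from the thing itself.
- r.silhouettes(name, camera): "pixels" (400x640 bool, what is visible of it) and "extent" ([left, top, right, bottom] in pixels, round what is visible of it).
The state is a dict: "time_s": time; "q": joint angles; "qd": joint speeds; "tau": joint torques, N m; "eef_pos": TCP position; "tcp_rot": TCP orientation; "force": force on the tool from outside, world axes, zero at the start; "wrist_torque": the same for the moment, N m; "gripper_width": finger opening in m; "gripper_force": force on a finger pad.
Only numpy, scipy, OpenCV 4.12 (cv2) and the standard library are available. Lean on these libraries where they do the work, as an engineer would, in place of code of your own. Each camera call takes 0.05 s, during which the arm holds its last target. There are 200 camera calls.

## Working session

There is one attempt and no reset: what is moved stays moved. The work goes in short steps, Python scripts to look and compute and a shell command to move; the robot and the scene stay as the last step left them, time stands still between calls to the robot, and variables do not carry over. Pictures are saved under pics/ and viewed, at most 17 in all, crops included, and the job is handed in when it is done.

```bash
mkdir -p pics
cat > h.py <<'E'
from bench import r
import numpy as np, cv2, json
def snap(cam,name,crop=None,scale=1):
    im=r.capture(cam); 
    o=im if crop is None else im[crop[1]:crop[3],crop[0]:crop[2]]
    if scale!=1:o=cv2.resize(o,None,fx=scale,fy=scale,interpolation=cv2.INTER_CUBIC)
    cv2.imwrite(f'pics/{name}.png',o[...,::-1]); return im
def ray(cam,px,C=None):
    C=C or r.get_calibration(cam);K=np.array(C['K']);T=np.array(C['T'])
    u=(px[0]-K[0,2])/K[0,0];v=(px[1]-K[1,2])/K[1,1]
    if cam=='wrist':
        t=np.hypot(u,v);d=np.array([u/t*np.sin(t),v/t*np.sin(t),np.cos(t)]) if t>1e-9 else np.array([0,0,1.])
    else:d=np.array([u,v,1.])
    return T[:3,3],T[:3,:3]@d
def at(cam,px,z,C=None):
    o,d=ray(cam,px,C);return (o+d*(z-o[2])/d[2])[:2]
def proj(cam,p,C=None):
    C=C or r.get_calibration(cam);K=np.array(C['K']);T=np.array(C['T'])
    c=T[:3,:3].T@(np.array(p)-T[:3,3])
    if cam=='wrist':
        n=np.hypot(c[0],c[1]);t=np.arctan2(n,c[2]);c=np.array([c[0]/n*t,c[1]/n*t,1])
    else:c=c/c[2]
    return K[0,0]*c[0]+K[0,2],K[1,1]*c[1]+K[1,2]
def st():
    s=r.sense();R=s['tcp_rot'];return s
E
python3 - <<'E'
from h import *
snap('scene','s0');snap('top','t0')
for c in('scene','top','wrist'):
    C=r.get_calibration(c);print(c,np.round(C['K'],1).tolist(),np.round(C['T'],3).tolist())
print(r.sense())
E
```

```text
scene [[405.3, 0.0, 320.1], [0.0, 405.3, 200.6], [0.0, 0.0, 1.0]] [[0.584, -0.362, 0.727, -0.147], [-0.812, -0.233, 0.536, -0.693], [-0.025, -0.903, -0.43, 0.478], [0.0, 0.0, 0.0, 1.0]]
top [[517.1, 0.0, 320.6], [0.0, 517.1, 192.7], [0.0, 0.0, 1.0]] [[-0.028, -0.971, 0.237, 0.295], [-1.0, 0.028, -0.004, -0.181], [-0.003, -0.237, -0.971, 1.17], [0.0, 0.0, 0.0, 1.0]]
wrist [[309.7, 0.0, 316.2], [0.0, 309.7, 196.8], [0.0, 0.0, 1.0]] [[0.386, -0.884, -0.263, 0.279], [-0.923, -0.37, -0.108, -0.479], [-0.002, 0.285, -0.959, 0.374], [0.0, 0.0, 0.0, 1.0]]
{'time_s': 0.1, 'q': array([-1.32661456e+00,  2.59180839e-01,  2.08672668e-02,  1.33369830e+00,
       -3.76452445e-05,  1.41819821e+00]), 'qd': array([ 0.00045255, -0.00096551,  0.00285989, -0.00172056, -0.00043296,
       -0.0012709 ]), 'tau': array([ 4.72836342e-03, -5.56693769e+01,  3.45069373e+01,  1.17036566e-02,
       -1.55818052e-04, -1.79139024e-07]), 'eef_pos': array([ 0.21247669, -0.50704633,  0.23071386]), 'tcp_rot': array([-6.06274321e-04,  9.80384992e-01,  1.97091089e-01, -4.66241995e-05]), 'force': array([0.45123131, 0.52020507, 0.83226518]), 'wrist_torque': array([-0.03062681, -0.02442197, -0.05997098]), 'gripper_force': 0.0, 'gripper_width': 0.08509880006458694}
```

View pics/s0.png

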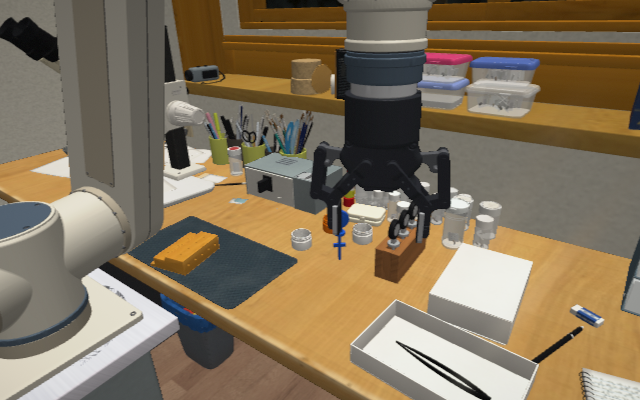

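View pics/t0.png

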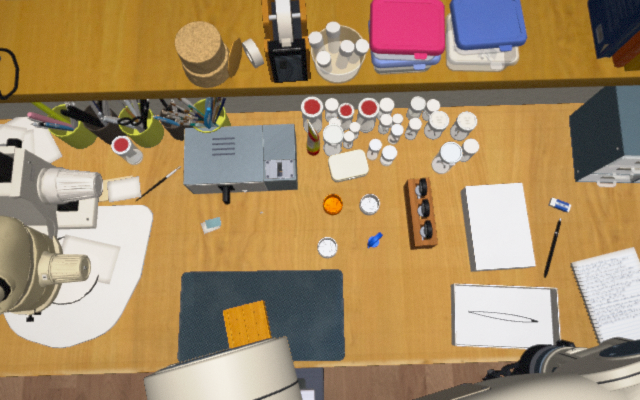

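Run:
```python
from h import *
im=snap('top','t1',(170,110,450,260),2.8)
np.save('t.npy',im)
C=r.get_calibration('top')
for n in('cabinet','key_stand','pot_1','key_a','drawer_grip','flat_case','short_vial'):
    for d in r.silhouettes(n,'top')[:6]:
        m=d['pixels'].astype(np.uint8);ys,xs=np.nonzero(m)
        print(n,round(d['conf'],2),np.round(d['extent']).tolist(),int(m.sum()),np.round([xs.mean(),ys.mean()],1), np.round(at('top',(xs.mean(),ys.mean()),.04,C),3), np.round(im[ys,xs].mean(0)))
```

```text
cabinet 0.95 [182.0, 124.0, 300.0, 201.0] 7576 [239.8 159. ] [ 0.656 -0.004] [132. 139. 144.]
cabinet 0.26 [418.0, 197.0, 427.0, 214.0] 188 [424.  208.2] [ 0.529 -0.416] [80. 71. 68.]
key_stand 0.69 [402.0, 177.0, 436.0, 250.0] 1390 [418.3 215.6] [ 0.512 -0.402] [140.  91.  49.]
key_stand 0.37 [182.0, 124.0, 299.0, 202.0] 7381 [240.2 159. ] [ 0.656 -0.004] [131. 140. 145.]
pot_1 0.81 [361.0, 192.0, 378.0, 216.0] 367 [369.1 204.1] [ 0.542 -0.294] [200. 194. 189.]
pot_1 0.65 [322.0, 195.0, 345.0, 215.0] 312 [332.3 203.7] [ 0.545 -0.212] [215. 121.   2.]
pot_1 0.61 [320.0, 235.0, 335.0, 259.0] 325 [326.4 247.2] [ 0.448 -0.195] [216. 214. 213.]
key_a 0.69 [417.0, 178.0, 427.0, 198.0] 133 [421.  188.9] [ 0.573 -0.413] [74. 73. 75.]
key_a 0.5 [420.0, 197.0, 427.0, 217.0] 153 [423.6 208.6] [ 0.528 -0.415] [74. 71. 72.]
key_a 0.46 [423.0, 220.0, 430.0, 237.0] 142 [426.5 229.2] [ 0.481 -0.418] [70. 67. 68.]
key_a 0.45 [366.0, 230.0, 384.0, 247.0] 139 [374.6 239.5] [ 0.462 -0.302] [ 62. 102. 189.]
drawer_grip 0.64 [188.0, 180.0, 265.0, 205.0] 855 [227.3 188.3] [0.587 0.024] [96. 91. 85.]
flat_case 0.64 [327.0, 148.0, 372.0, 180.0] 995 [347.6 165.6] [ 0.633 -0.25 ] [230. 226. 212.]
short_vial 0.67 [381.0, 147.0, 397.0, 165.0] 240 [387.4 155.1] [ 0.655 -0.342] [216. 214. 212.]
```

View pics/t1.png

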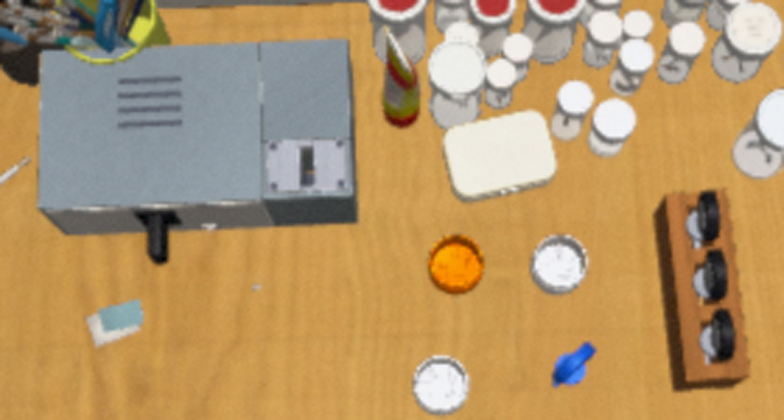

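Run:
```python
from h import *
C=r.get_calibration('top')
f=lambda x,y,z:at('top',(170+x/2.8,110+y/2.8),z,C)
c=[f(42,55,.09),f(349,40,.09),f(355,190,.09),f(40,207,.09)]
print('cab',np.round(c,4).tolist(),'yaw front',np.degrees(np.arctan2(*( (c[3]-c[2])[[0]].tolist()+[(c[3]-c[2])[1]])))*-1)
print('keyhole',f(307,165,.09))
print('grip tip',f(157,262,.06),'base',f(155,215,.06))
for k in[(421,187),(424,208.5),(426.5,230)]:print('key',at('top',k,.1,C))
for k in[(682,192),(690,383),(745,377),(727,190)]:print('stand',f(*k,.065))
for k in [(369.5,204),(327,247),(333,204)]:print('pot',at('top',k,.03,C))
```

```text
cab [[0.7114, 0.1107], [0.717, -0.1327], [0.5934, -0.1353], [0.5868, 0.108]] yaw front 1.5540806594882304
keyhole [ 0.61465211 -0.09839742]
grip tip [0.54756095 0.02248852] base [0.58576097 0.02465564]
key [ 0.56281031 -0.40059031]
key [ 0.51580007 -0.40345197]
key [ 0.46975828 -0.40521108]
stand [ 0.59126023 -0.3927498 ]
stand [ 0.4397304  -0.38815993]
stand [ 0.4431416  -0.43061918]
stand [ 0.59187285 -0.4284276 ]
pot [ 0.54410494 -0.29583429]
pot [ 0.44945426 -0.19691192]
pot [ 0.54646538 -0.21347396]
```

```bash
R='x'; python3 -m pendant '[[[1,0.2,0.065,0,1],[1,0.2,0.065,0,1],[1,0.2,0.065,0,1],[1,0.2,0.065,0,1],[1,0.2,0.065,0,1],[1,0.2,0.065,0,1],[1,0.2,0.065,0,1],[1,0.2,0.065,0,1],[1,0.2,0.065,0,1],[1,0.2,0.065,0,1]]]'
python3 -m pendant '[[[1,0.2,0.065,0,1],[1,0.2,0.065,0,1],[1,0.2,0.065,0,1],[1,0.2,0.065,0,1],[1,0.2,0.065,0,1],[1,0.2,0.065,0,1],[1,0.2,0.065,0,1],[1,0.2,0.065,0,1],[1,0.2,0.065,0,1],[1,0.2,0.065,0,1]]]'
python3 -m pendant '[[[1,0.2,0.065,0,1],[1,0.2,0.065,0,1],[1,0.2,0.065,0,1],[1,0.2,0.065,0,1],[1,0.2,0.065,0,1],[1,0.2,0.065,0,1],[1,0.2,0.065,0,1],[1,0.2,0.065,0,1],[1,0.2,0.065,0,1],[1,0.2,0.065,0,1]]]'
python3 -m pendant '[[[1,0,0,0,1],[1,0,0,0,1],[1,0,0,0,0],[1,0,0,0,0]]]'
python3 - <<'E'
from h import *
snap('wrist','w1');np.set_printoptions(precision=4,suppress=True);print(r.sense())
C=r.get_calibration('wrist');print(proj('wrist',[.563,-.4006,.1]),proj('wrist',[.47,-.405,.1]),np.round(C['T'],3))
E
```

```text
time_s: 1.5
eef_pos: [0.313, -0.4746, 0.2313]
tcp_rot: [0.0, 0.804, 0.594, -0.0]
force: [0.0, -0.2, 0.2]
gripper_width: 0.0853
gripper_force: 0.0
time_s: 2.5
eef_pos: [0.413, -0.4421, 0.2313]
tcp_rot: [-0.0, 0.478, 0.879, 0.0]
force: [-0.5, -0.0, -0.1]
gripper_width: 0.0857
gripper_force: 0.0
time_s: 3.5
eef_pos: [0.513, -0.4096, 0.2312]
tcp_rot: [-0.0, 0.062, 0.998, 0.0]
force: [0.6, 0.5, -0.1]
gripper_width: 0.0854
gripper_force: 0.0
time_s: 3.9
eef_pos: [0.5125, -0.4098, 0.2312]
tcp_rot: [-0.0, -0.023, 1.0, 0.0]
force: [0.9, 0.4, -0.1]
gripper_width: 0.0853
gripper_force: 0.0
{'time_s': 3.95, 'q': array([-0.8023,  0.4464,  0.3047,  1.4292, -0.    , -0.8475]), 'qd': array([-0.002 , -0.0009, -0.0009,  0.0015,  0.0005, -0.0058]), 'tau': array([  0.0819, -70.3374,  34.8498,   0.0001,   0.0021,  -0.0396]), 'eef_pos': array([ 0.5125, -0.4098,  0.2312]), 'tcp_rot': array([-0.    , -0.0226,  0.9997,  0.    ]), 'force': array([0.5336, 0.0547, 0.6345]), 'wrist_torque': array([-0.0097, -0.1107, -0.0225]), 'gripper_force': 0.0, 'gripper_width': 0.08538978033611762}
(np.float64(323.28544650386993), np.float64(238.2897567635926)) (np.float64(323.6390416342442), np.float64(141.33532169840632)) [[-0.044  0.958  0.283  0.441]
 [ 0.999  0.042  0.013 -0.413]
 [ 0.     0.283 -0.959  0.374]
 [ 0.     0.     0.     1.   ]]
```

View pics/w1.png

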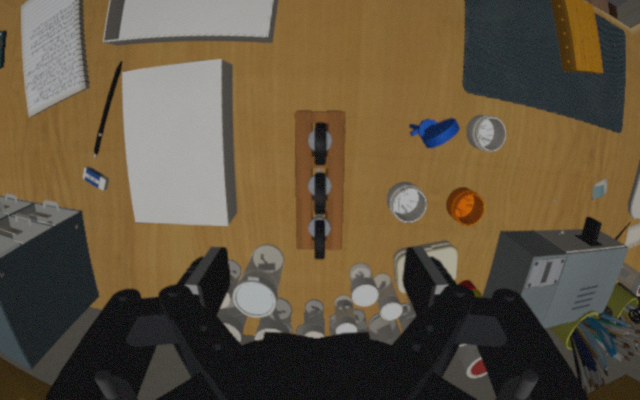

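```bash
cat > keys.py <<'E'
from h import *
im=cv2.imread('pics/w1.png')[...,::-1].astype(int)
C=r.get_calibration('wrist')
m=((im.max(2)<60)).astype(np.uint8); m[:, :300]=0;m[:,345:]=0;m[265:]=0
n,l,s,c=cv2.connectedComponentsWithStats(m)
P=[]
for i in range(1,n):
    if s[i,4]>100:
        x0,y0,w,h=s[i,:4];print(s[i],c[i])
        # top face of the bow: endpoints of bbox middle at z .1
        a=at('wrist',c[i],.10,C);P.append(a);print(a)
P=np.array(P);d=P[np.argmax(P[:,0])]-P[np.argmin(P[:,0])];print(P.mean(0),np.degrees(np.arctan2(d[1],d[0])))
for p in[(295,110),(344,110),(342,248),(297,249)]:print(at('wrist',p,.065,C))
for p in[(407,202),(487,133),(465,206)]:print('pot',at('wrist',p,.025,C))
E
python3 keys.py
```

```text
[313 123  14  42 472] [320.06144068 143.55084746]
[ 0.47213225 -0.408075  ]
[313 173  14  41 426] [319.61971831 193.26760563]
[ 0.51796331 -0.40631513]
[313 220  13  39 377] [319.28381963 238.68435013]
[ 0.56358434 -0.40444861]
[ 0.5178933  -0.40627958] 2.270786348394047
[ 0.44349495 -0.43370842]
[ 0.44124827 -0.38536387]
[ 0.5896291  -0.37764918]
[ 0.5930056  -0.42741086]
pot [ 0.54529751 -0.29758359]
pot [ 0.45123177 -0.19904854]
pot [ 0.54745613 -0.21620045]
```

```bash
python3 -m pendant '[[[0.6,0.51,0.055,-0.3,0],[0.6,0.51,0.055,-0.3,0],[0.6,0,0,-0.5,0],[0.6,0,0,-0.5,0],[0.6,0,0,-0.5,0],[0.6,0,0,-0.4,0],[0.6,0,0,-0.3,0],[0.6,0,0,-0.22,0],[0.6,0,0,0,0],[0.6,0,0,0,0]]]'
python3 -m pendant '[[[0,0,0,0,0],[0,0,0,0,0],[0,0,0,0,0],[0,0,0,0,0],[0,0,0,0,0],[0,0,0,0,0],[0,0,0,0,0],[0,0,0,0,0]]]'
```

```text
time_s: 4.95
eef_pos: [0.5637, -0.4045, 0.0808]
tcp_rot: [0.0, -0.024, 1.0, -0.0]
force: [-0.5, 0.4, 0.4]
gripper_width: 0.0509
gripper_force: 0.0
time_s: 5.75
eef_pos: [0.5638, -0.4045, 0.081]
tcp_rot: [0.0, -0.024, 1.0, -0.0]
force: [-1.0, 0.3, 5.8]
gripper_width: 0.0093
gripper_force: 58.9
```

```bash
python3 -m pendant '[[[0,0,0,0.2,0],[0,0,0,0.4,0],[0,0,0,0.5,0],[0,0,0,0.5,0],[0,0,0,0.5,0],[0,0,0,0.5,0],[0,0,0,0.2,0]]]'
python3 -m pendant '[[[0,0.13,0.5,0,-0.24],[0,0.13,0.5,0,0],[0,0.13,0.5,0,0],[0,0.13,0.5,0,0],[0,0.13,0.5,0,0],[0,0.13,0.5,0,0],[0,0.13,0.5,0,0],[0,0.13,0.5,0,0],[0,0,0.48,0,0],[0,0,0,0,0]]]'
python3 - <<'E'
from h import *
s=r.sense();print(s['eef_pos'],s['force'],s['wrist_torque'])
snap('wrist','w2',(220,120,580,390),2.2)
C=r.get_calibration('wrist');print(proj('wrist',[.616,-.1005,.09],C))
E
```

```text
time_s: 6.45
eef_pos: [0.564, -0.4046, 0.2233]
tcp_rot: [0.001, -0.024, 1.0, -0.001]
force: [0.1, 0.0, -0.2]
gripper_width: 0.0091
gripper_force: 58.4
time_s: 7.45
eef_pos: [0.6155, -0.1774, 0.22]
tcp_rot: [-0.0, -0.015, 1.0, 0.001]
force: [-0.1, -0.5, -0.0]
gripper_width: 0.0094
gripper_force: 58.5
[ 0.61547261 -0.17738727  0.22000296] [-0.05039239 -0.50915992 -0.01886592] [-0.04105375  0.00107381  0.00584359]
(np.float64(399.66288150451504), np.float64(190.80539718582082))
```

View pics/w2.png

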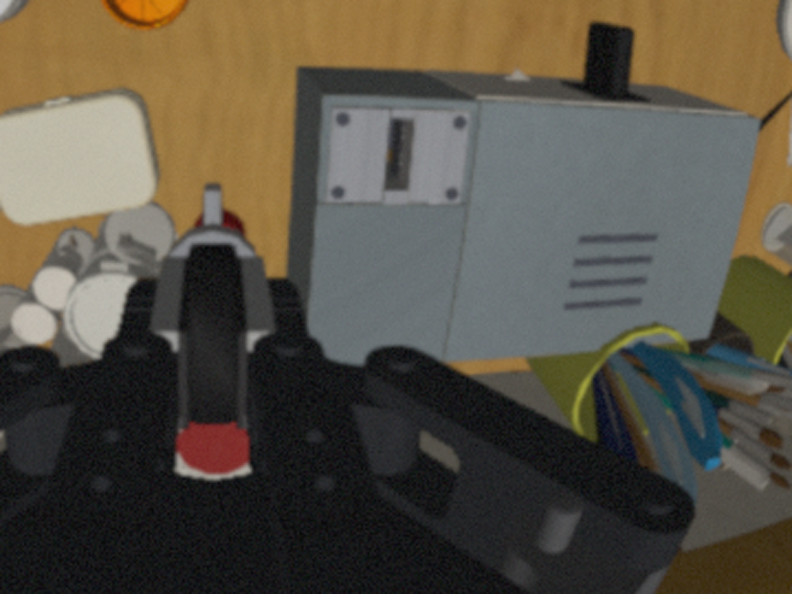

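Run:
```python
from h import *
C=r.get_calibration('wrist');s=r.sense();p=s['eef_pos']
print('slot',at('wrist',(401.4,190),.09,C),[at('wrist',(220+x/2.2,120+y/2.2),.09,C) for x,y in((400,118),(399,190),(323,155),(470,155))])
print('grip',[at('wrist',(220+x/2.2,120+y/2.2),.071,C) for x,y in((610,26),)])
z0=p[2]-.080+.003
pr=lambda q:(np.array(proj('wrist',q,C))-[220,120])*2.2
for h,d in((0,0),(.004,-.013),(.004,.013),(.040,-.013),(.068,-.012),(.068,.012)):
    print(h,d,pr([p[0]+d,p[1],z0+h]))
```

```text
slot [ 0.6151657  -0.09887076] [array([ 0.59951523, -0.10001473]), array([ 0.63126142, -0.09715445]), array([ 0.61663401, -0.13201584]), array([ 0.61454034, -0.06596156])]
grip [array([0.5526587 , 0.01112955])]
0 0 [211.36573816 188.93407419]
0.004 -0.013 [212.47576713 155.11444859]
0.004 0.013 [210.30154344 228.85946631]
0.04 -0.013 [212.71852355 189.16745164]
0.068 -0.012 [212.85617823 229.42965518]
0.068 0.012 [210.1271067 317.2560321]
```

```bash
python3 -m pendant '[[[0,-0.006,0.4,0,0],[0,0,0.4,0,0],[0,0,0.4,0,0],[0,0,0.37,0,0],[0,0,0,-0.4,0],[0,0,0,-0.4,0],[0,0,0,-0.2,0],[0,0,0,-0.1,0],[0,0,0,0,0]]]'
python3 -m pendant '[[[0,0,0,-0.1,0],[0,0,0,-0.1,0],[0,0,0,-0.1,0],[0,0,0,0,0]]]'
```

```text
time_s: 8.4
eef_pos: [0.615, -0.101, 0.1648]
tcp_rot: [-0.001, -0.014, 1.0, 0.001]
force: [0.1, 4.0, -2.2]
gripper_width: 0.0089
gripper_force: 58.3
time_s: 8.8
eef_pos: [0.6157, -0.101, 0.1505]
tcp_rot: [0.001, -0.014, 1.0, 0.001]
force: [1.5, 6.5, -4.2]
gripper_width: 0.0095
gripper_force: 58.3
```

```bash
python3 -m pendant '[[[0,0,0.04,0,0],[0,0,0.01,-0.1,0],[0,0,0,-0.2,0],[0,0,0,-0.2,0],[0,0,0,-0.2,0],[0,0,0,-0.1,0],[0,0,0,0,0]]]'
```

```text
time_s: 9.5
eef_pos: [0.6148, -0.0992, 0.1091]
tcp_rot: [-0.001, -0.013, 1.0, 0.0]
force: [-0.1, -0.0, -0.8]
gripper_width: 0.0092
gripper_force: 58.9
```

```bash
python3 -m pendant '[[[0,0,0,-0.06,0],[0,0,0,-0.02,0],[0,0,0,0,0]]]'
python3 -m pendant '[[[0,0,0,0,0.7],[0,0,0,0,0.7],[0,0,0,0,0.7],[0,0,0,0,0.7],[0,0,0,0,0.6],[0,0,0,0,0.6],[0,0,0,0,0]]]'
python3 -c "
from h import *
s=r.sense();print(s['wrist_torque'],s['tcp_rot'])"
```

```text
time_s: 9.8
eef_pos: [0.6153, -0.0993, 0.1064]
tcp_rot: [0.0, -0.013, 1.0, -0.0]
force: [-0.6, 0.7, -0.8]
gripper_width: 0.0092
gripper_force: 58.9
time_s: 10.5
eef_pos: [0.6147, -0.0981, 0.1065]
tcp_rot: [-0.0, -0.187, 0.982, 0.001]
force: [-3.6, 4.5, 1.1]
gripper_width: 0.0094
gripper_force: 60.5
[ 1.28747028  0.60508376 -0.71498467] [-1.37633882e-04 -1.87492261e-01  9.82265380e-01  1.16485292e-03]
```

```bash
python3 -m pendant '[[[0,0,0,0,-1],[0,0,0,0,-1],[0,0,0,0,-1],[0,0,0,-0.04,0],[0,0,0,0,0]]]'; python3 -c "
from h import *
s=r.sense();print(s['wrist_torque'],s['tcp_rot'])"
python3 -m pendant '[[[0,0,0,0,0.7],[0,0,0,0,0.7],[0,0,0,0,0.7],[0,0,0,0,0.9],[0,0,0,0,0]]]'
python3 -c "
from h import *
s=r.sense();print(s['wrist_torque'],s['tcp_rot'])"
```

```text
time_s: 11.0
eef_pos: [0.6156, -0.0993, 0.106]
tcp_rot: [0.001, -0.058, 0.998, -0.0]
force: [-3.3, 1.1, 10.8]
gripper_width: 0.0094
gripper_force: 60.7
[ 0.26728136  0.77045028 -0.01299856] [ 1.05299332e-03 -5.80127241e-02  9.98315231e-01 -3.37350562e-04]
time_s: 11.5
eef_pos: [0.6151, -0.0981, 0.106]
tcp_rot: [0.001, -0.189, 0.982, 0.001]
force: [-4.6, 7.1, 12.6]
gripper_width: 0.0094
gripper_force: 62.3
[ 1.68297165  1.29068418 -0.79433004] [ 8.85527384e-04 -1.88953120e-01  9.81985417e-01  7.58206793e-04]
```

```bash
python3 -m pendant '[[[0,0,0,0.04,-1],[0,0,0,0,-1],[0,0,0,0,-1],[0,0,0,0,-1],[0,0,0,0,0]]]'
python3 -m pendant '[[[0,0,0,0.2,0],[0,0,0,0.3,0],[0,0,0,0.4,0],[0,0,0,0.5,0],[0,0,0,0.5,0],[0,0,0,0.4,0],[0,0,0,0,0]]]'
python3 -m pendant '[[[0,-0.1,-0.3,0,0],[0,-0.1,-0.5,0,0.24],[0,-0.1,-0.5,0,0],[0,-0.1,-0.5,0,0],[0,-0.1,-0.5,0,0],[0,-0.1,-0.5,0,0],[0,-0.1,-0.5,0,0],[0,-0.1,-0.5,0,0],[0,-0.1,-0.5,0,0],[0,-0.1,-0.5,0,0]]]'
python3 -m pendant '[[[0,0,-0.5,0,0],[0,0,-0.5,0,0],[0,0,-0.3,0,0],[0,0,0,0,0],[0,0,0,0,0]]]'
python3 - <<'E'
from h import *
snap('wrist','w3',(220,120,420,270),4)
s=r.sense();p=s['eef_pos'];print(s['wrist_torque'],s['tcp_rot'],p)
C=r.get_calibration('wrist')
z0=p[2]-.078
pr=lambda q:(np.array(proj('wrist',q,C))-[220,120])*4
print(pr([p[0],p[1],z0]),pr([p[0]-.012,p[1],z0+.068]))
E
```

```text
time_s: 12.0
eef_pos: [0.6153, -0.0993, 0.1064]
tcp_rot: [0.0, -0.014, 1.0, -0.0]
force: [1.0, -0.2, 1.0]
gripper_width: 0.0094
gripper_force: 59.2
time_s: 12.7
eef_pos: [0.6163, -0.0995, 0.2251]
tcp_rot: [0.003, -0.015, 1.0, -0.001]
force: [0.4, -0.1, -0.9]
gripper_width: 0.0094
gripper_force: 59.2
time_s: 13.7
eef_pos: [0.564, -0.3408, 0.22]
tcp_rot: [-0.001, -0.024, 1.0, 0.001]
force: [0.5, 0.5, 0.8]
gripper_width: 0.0091
gripper_force: 59.2
time_s: 14.2
eef_pos: [0.5649, -0.404, 0.2205]
tcp_rot: [-0.0, -0.024, 1.0, 0.001]
force: [0.1, -0.4, -0.1]
gripper_width: 0.0091
gripper_force: 59.2
[-0.05301596  0.07137116 -0.00359272] [-2.22919565e-04 -2.41459722e-02  9.99708352e-01  3.64649531e-04] [ 0.56511062 -0.40356254  0.22097769]
[384.04035602 341.78480962] [388.64494298 414.44947457]
```

View pics/w3.png

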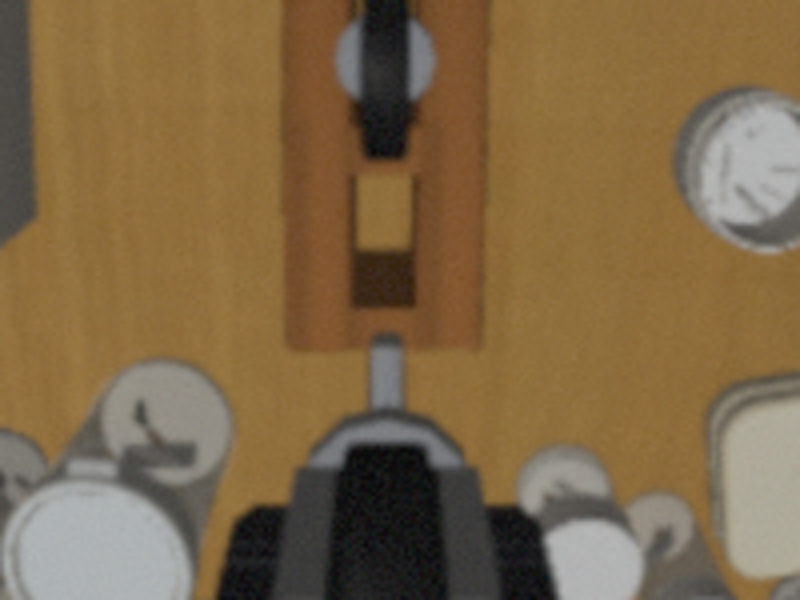

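```bash
python3 -m pendant '[[[0,-0.02,-0.02,-0.4,0],[0,0,0,-0.5,0],[0,0,0,-0.5,0],[0,0,0,-0.5,0],[0,0,0,-0.5,0],[0,0,0,-0.3,0],[0,0,0,-0.1,0],[0,0,0,0,0]]]'
python3 -m pendant '[[[0.5,0,0,0,0],[0.5,0,0,0,0],[0.5,0,0,0,0],[0.5,0,0,0,0],[0.5,0,0,0.4,0],[0.5,0,0,0.5,0],[0.5,-0.46,-0.02,0.1,0],[0.5,-0.45,-0.02,-0.1,0],[0.5,0,0,0,0]]]'
python3 -m pendant '[[[0.5,0,0,-0.4,0],[0.5,0,0,-0.4,0],[0.5,0,0,-0.1,0],[0.5,0,0,0,0],[0,0,0,0,0],[0,0,0,0,0],[0,0,0,0,0],[0,0,0,0,0],[0,0,0,0,0]]]'
```

```text
time_s: 15.05
eef_pos: [0.5644, -0.4039, 0.0818]
tcp_rot: [-0.0, -0.025, 1.0, 0.0]
force: [0.3, -0.6, -1.1]
gripper_width: 0.0095
gripper_force: 59.2
time_s: 15.95
eef_pos: [0.5167, -0.4073, 0.1264]
tcp_rot: [-0.0, -0.023, 1.0, 0.0]
force: [0.8, -0.6, 0.2]
gripper_width: 0.0427
gripper_force: 0.0
time_s: 16.85
eef_pos: [0.5192, -0.4075, 0.0822]
tcp_rot: [0.001, -0.024, 1.0, -0.001]
force: [-0.3, 0.2, 5.7]
gripper_width: 0.0095
gripper_force: 61.9
```

```bash
python3 -m pendant '[[[0,0,0,0.2,0],[0,0,0,0.4,0],[0,0,0,0.5,0],[0,0,0,0.5,0],[0,0,0,0.5,0],[0,0,0,0.5,0],[0,0,0,0.2,0],[0,0.13,0.4,0,-0.24],[0,0.15,0.5,0,0],[0,0.15,0.5,0,0]]]'
python3 -m pendant '[[[0,0.15,0.5,0,0],[0,0.15,0.5,0,0],[0,0.15,0.5,0,0],[0,0.15,0.5,0,0],[0,0.15,0.5,0,0],[0,0.15,0.5,0,0],[0,0.15,0.5,0,0],[0,0.15,0.5,0,0],[0,0.15,0.5,0,0],[0,0.15,0.27,0,0]]]'
python3 -m pendant '[[[0,0,0,0,0],[0,0,0,0,0]]]'
```

```text
time_s: 17.85
eef_pos: [0.54, -0.3366, 0.2206]
tcp_rot: [-0.001, -0.013, 1.0, 0.0]
force: [0.3, 0.1, -0.3]
gripper_width: 0.0096
gripper_force: 61.1
time_s: 18.85
eef_pos: [0.6152, -0.097, 0.2209]
tcp_rot: [-0.0, -0.014, 1.0, 0.0]
force: [-0.2, -1.4, -0.6]
gripper_width: 0.0089
gripper_force: 61.0
time_s: 19.05
eef_pos: [0.6152, -0.099, 0.2209]
tcp_rot: [-0.0, -0.014, 1.0, -0.0]
force: [-0.3, -0.2, -0.2]
gripper_width: 0.0091
gripper_force: 61.0
```

```bash
python3 -m pendant '[[[0,0.01,0,-0.4,0],[0,0,0,-0.4,0],[0,0,0,-0.2,0],[0,0,0,-0.1,0],[0,0,0,-0.1,0],[0,0,0,-0.1,0],[0,0,0,0,0]]]'
python3 -m pendant '[[[0,0,0,-0.2,0],[0,0,0,-0.3,0],[0,0,0,-0.3,0],[0,0,0,-0.1,0],[0,0,0,-0.1,0],[0,0,0,0,0],[0,0,0,0,0]]]'
```

```text
time_s: 19.75
eef_pos: [0.6157, -0.0989, 0.1561]
tcp_rot: [-0.0, -0.013, 1.0, 0.0]
force: [-0.6, -0.0, -1.3]
gripper_width: 0.0092
gripper_force: 61.0
time_s: 20.45
eef_pos: [0.6159, -0.0987, 0.1072]
tcp_rot: [0.001, -0.013, 1.0, -0.0]
force: [-1.5, 0.9, 5.7]
gripper_width: 0.0093
gripper_force: 61.7
```

```bash
python3 -m pendant '[[[0,0,0,0,0.7],[0,0,0,0,0.7],[0,0,0,0,0.7],[0,0,0,0,0.7],[0,0,0,0,0.6],[0,0,0,0,0.6],[0,0,0,0,0]]]'
python3 -c "
from h import *
s=r.sense();print(s['wrist_torque'],s['tcp_rot'])"
```

```text
time_s: 21.15
eef_pos: [0.6159, -0.0979, 0.1073]
tcp_rot: [0.001, -0.187, 0.982, 0.001]
force: [-2.4, 4.7, 7.0]
gripper_width: 0.0098
gripper_force: 62.9
[ 1.30403624  0.81571014 -0.66224364] [ 7.01472910e-04 -1.87449349e-01  9.82273795e-01  6.64478471e-04]
```

```bash
python3 -m pendant '[[[0,0,0,0,-1],[0,0,0,0,-1],[0,0,0,0,-1],[0,0,0,0,-1],[0,0,0,0,0],[0,0,0,0.2,0],[0,0,0,0.4,0],[0,0,0,0.5,0],[0,0,0,0.5,0],[0,0,0,0.5,0]]]'
python3 -m pendant '[[[0,0,0,0.18,0],[0,-0.15,-0.3,0,0.24],[0,-0.15,-0.5,0,0],[0,-0.15,-0.5,0,0],[0,-0.15,-0.5,0,0],[0,-0.15,-0.5,0,0],[0,-0.15,-0.5,0,0],[0,-0.15,-0.5,0,0],[0,-0.15,-0.5,0,0],[0,-0.15,-0.5,0,0]]]'
python3 -m pendant '[[[0,-0.15,-0.5,0,0],[0,-0.15,-0.5,0,0],[0,-0.15,-0.5,0,0],[0,-0.13,-0.37,0,0],[0,0,0,0,0],[0,0,0,0,0]]]'
```

```text
time_s: 22.15
eef_pos: [0.6155, -0.0987, 0.2127]
tcp_rot: [-0.0, -0.015, 1.0, -0.0]
force: [0.4, -0.7, 1.0]
gripper_width: 0.0093
gripper_force: 61.2
time_s: 23.15
eef_pos: [0.5476, -0.3146, 0.2196]
tcp_rot: [-0.0, -0.025, 1.0, 0.0]
force: [0.2, -0.0, -0.8]
gripper_width: 0.0093
gripper_force: 61.1
time_s: 23.75
eef_pos: [0.519, -0.4073, 0.2198]
tcp_rot: [-0.0, -0.024, 1.0, 0.0]
force: [0.2, 0.1, 0.0]
gripper_width: 0.0092
gripper_force: 61.1
```

```bash
python3 -m pendant '[[[0,0,0,-0.45,0],[0,0,0,-0.5,0],[0,0,0,-0.5,0],[0,0,0,-0.5,0],[0,0,0,-0.4,0],[0,0,0,-0.3,0],[0,0,0,-0.1,0],[0,0,0,0,0]]]'
python3 -m pendant '[[[0.5,0,0,0,0],[0.5,0,0,0,0],[0.5,0,0,0,0],[0.5,0,0,0,0],[0.5,0,0,0.4,0],[0.5,0,0,0.5,0],[0.5,-0.46,-0.01,0.1,0],[0.5,-0.47,-0.01,-0.1,0],[0.5,0,0,0,0]]]'
python3 -m pendant '[[[0.5,0,0,-0.4,0],[0.5,0,0,-0.4,0],[0.5,0,0,-0.1,0],[0.5,0,0,0,0],[0,0,0,0,0],[0,0,0,0,0],[0,0,0,0,0],[0,0,0,0,0],[0,0,0,0,0]]]'
```

```text
time_s: 24.55
eef_pos: [0.5195, -0.4061, 0.083]
tcp_rot: [-0.0, -0.025, 1.0, 0.0]
force: [-0.0, 0.5, -0.2]
gripper_width: 0.0094
gripper_force: 61.0
time_s: 25.45
eef_pos: [0.4707, -0.4082, 0.1279]
tcp_rot: [-0.0, -0.023, 1.0, 0.0]
force: [0.3, 0.6, -0.3]
gripper_width: 0.0426
gripper_force: 0.0
time_s: 26.35
eef_pos: [0.4732, -0.4087, 0.0838]
tcp_rot: [0.001, -0.024, 1.0, -0.001]
force: [0.6, 0.0, 5.6]
gripper_width: 0.0092
gripper_force: 59.6
```

```bash
python3 -m pendant '[[[0,0,0,0.2,0],[0,0,0,0.4,0],[0,0,0,0.5,0],[0,0,0,0.5,0],[0,0,0,0.5,0],[0,0,0,0.5,0],[0,0,0,0.2,0],[0,0.2,0.4,0,-0.24],[0,0.22,0.5,0,0],[0,0.22,0.5,0,0]]]'
python3 -m pendant '[[[0,0.22,0.5,0,0],[0,0.22,0.5,0,0],[0,0.22,0.5,0,0],[0,0.22,0.5,0,0],[0,0.22,0.5,0,0],[0,0.22,0.5,0,0],[0,0.22,0.5,0,0],[0,0.22,0.5,0,0],[0,0.22,0.5,0,0],[0,0.24,0.3,0,0]]]'
python3 -m pendant '[[[0,0,0,0,0],[0,0,0,0,0]]]'
```

```text
time_s: 27.35
eef_pos: [0.5047, -0.3376, 0.2222]
tcp_rot: [-0.0, -0.013, 1.0, 0.0]
force: [-0.4, -0.3, -0.7]
gripper_width: 0.0092
gripper_force: 58.8
time_s: 28.35
eef_pos: [0.6158, -0.0965, 0.2225]
tcp_rot: [-0.0, -0.014, 1.0, 0.0]
force: [0.4, 0.1, -0.0]
gripper_width: 0.0094
gripper_force: 58.8
time_s: 28.55
eef_pos: [0.6158, -0.0984, 0.2223]
tcp_rot: [-0.0, -0.014, 1.0, -0.0]
force: [0.8, -0.4, -0.9]
gripper_width: 0.0091
gripper_force: 58.8
```

```bash
python3 -m pendant '[[[0,0,0,-0.4,0],[0,0,0,-0.4,0],[0,0,0,-0.2,0],[0,0,0,-0.1,0],[0,0,0,-0.1,0],[0,0,0,-0.1,0],[0,0,0,0,0]]]'
python3 -m pendant '[[[0,0,0,-0.2,0],[0,0,0,-0.3,0],[0,0,0,-0.3,0],[0,0,0,-0.1,0],[0,0,0,-0.08,0],[0,0,0,0,0],[0,0,0,0,0]]]'
python3 -m pendant '[[[0,0,0,0,0.7],[0,0,0,0,0.7],[0,0,0,0,0.7],[0,0,0,0,0.7],[0,0,0,0,0.6],[0,0,0,0,0.6],[0,0,0,0,0]]]'
python3 -c "
from h import *
s=r.sense();print(s['wrist_torque'],s['tcp_rot'])"
```

```text
time_s: 29.25
eef_pos: [0.6157, -0.0984, 0.1575]
tcp_rot: [-0.0, -0.013, 1.0, 0.0]
force: [0.4, -0.8, -0.0]
gripper_width: 0.0093
gripper_force: 58.8
time_s: 29.95
eef_pos: [0.6161, -0.0983, 0.1093]
tcp_rot: [0.0, -0.013, 1.0, -0.0]
force: [-0.5, 0.8, 0.2]
gripper_width: 0.0091
gripper_force: 58.9
time_s: 30.65
eef_pos: [0.6158, -0.098, 0.1091]
tcp_rot: [0.0, -0.187, 0.982, 0.0]
force: [0.1, 2.2, -0.0]
gripper_width: 0.0095
gripper_force: 58.8
[0.37535308 0.20379378 0.03145887] [ 2.14317285e-04 -1.87272079e-01  9.82308049e-01  1.38987320e-04]
```

```bash
python3 -m pendant '[[[0,0,0,0,1],[0,0,0,0,1],[0,0,0,0,1],[0,0,0,0,1],[0,0,0,0,1],[0,0,0,0,0]]]'
python3 -c "
from h import *
s=r.sense();print(s['wrist_torque'],s['tcp_rot'])"
python3 -m pendant '[[[0,0,0,0,1],[0,0,0,0,1],[0,0,0,0,1],[0,0,0,0,1],[0,0,0,0,1],[0,0,0,0,1],[0,0,0,0,1],[0,0,0,0,1],[0,0,0,0,1],[0,0,0,0,1]]]'
python3 -m pendant '[[[0,0,0,0,1],[0,0,0,0,0]]]'
python3 -c "
from h import *
s=r.sense();print(s['wrist_torque'],s['tcp_rot'])"
```

```text
time_s: 31.25
eef_pos: [0.6158, -0.098, 0.109]
tcp_rot: [0.0, -0.395, 0.919, 0.0]
force: [-1.3, 2.3, 0.5]
gripper_width: 0.0089
gripper_force: 58.9
[ 0.6166296   0.09952968 -0.02646824] [ 2.57991855e-04 -3.95050946e-01  9.18659167e-01  1.33517115e-04]
time_s: 32.25
eef_pos: [0.6152, -0.098, 0.1088]
tcp_rot: [0.0, 0.746, -0.666, -0.001]
force: [-2.5, 1.3, 1.3]
gripper_width: 0.0093
gripper_force: 59.0
time_s: 32.45
eef_pos: [0.6153, -0.0981, 0.1088]
tcp_rot: [0.0, 0.774, -0.633, -0.0]
force: [-3.2, 1.7, 0.9]
gripper_width: 0.0094
gripper_force: 59.1
[ 0.57856542  0.7754859  -0.04158475] [ 1.55254087e-04  7.73991831e-01 -6.33195465e-01 -3.53022316e-04]
```

```bash
python3 -m pendant '[[[0.5,0,0,0,0],[0.5,0,0,0,0],[0.5,0,0,0,0],[0.5,0,0,0,0],[0.5,0,0,0.4,0],[0.5,0,0,0.5,0],[0.5,0,0,0.5,-1],[0.5,0,0,0.4,-1],[0.5,-0.06,0.15,0,-1],[0.5,-0.06,0.15,0,-1]]]'
python3 -m pendant '[[[0.5,-0.06,0.15,0,-1],[0.5,-0.06,0.15,0,-1],[0.5,-0.06,0.15,0,-1],[0.5,-0.06,0.15,0,-1],[0.5,-0.06,0.15,0,-1],[0.5,-0.06,0.15,0,-1],[0.5,-0.06,0.15,0,-1],[0.5,-0.06,0.15,0,-1],[0.5,-0.06,0.15,0,-1],[0.5,-0.06,0.15,0,-1]]]'
python3 -m pendant '[[[0.5,-0.06,0.15,0,-1],[0.5,-0.06,0.15,0,-1],[0.5,-0.06,0.15,0,-1],[0.5,-0.06,0.15,0,-1],[0.5,0,0,0,-1],[0.5,0,0,0,-1],[0.5,0,0,0,0],[0.5,0,0,0,0]]]'
python3 - <<'E'
from h import *
snap('wrist','w4',(140,60,540,360),2)
s=r.sense();p=s['eef_pos'];print(s['tcp_rot'],p)
pr=lambda q:(np.array(proj('wrist',q,C))-[140,60])*2
C=r.get_calibration('wrist')
print(pr([.5675,.0225,.071]),pr([.615,-.098,.144]))
E
```

```text
time_s: 33.45
eef_pos: [0.6101, -0.0834, 0.1995]
tcp_rot: [0.0, -0.651, 0.759, -0.001]
force: [-0.3, 0.4, -1.2]
gripper_width: 0.0427
gripper_force: 0.0
time_s: 34.45
eef_pos: [0.5797, -0.008, 0.1988]
tcp_rot: [0.0, -0.27, 0.963, -0.0]
force: [-0.1, 0.1, 0.5]
gripper_width: 0.0428
gripper_force: 0.0
time_s: 35.25
eef_pos: [0.5678, 0.0217, 0.1988]
tcp_rot: [0.0, -0.014, 1.0, -0.0]
force: [-1.1, -1.2, -0.2]
gripper_width: 0.0426
gripper_force: 0.0
[ 1.77907510e-05 -1.43849434e-02  9.99896531e-01 -2.94694261e-05] [0.56777703 0.0216528  0.19878271]
[354.09235457 256.06467705] [ 48.73258022 411.80774622]
```

View pics/w4.png

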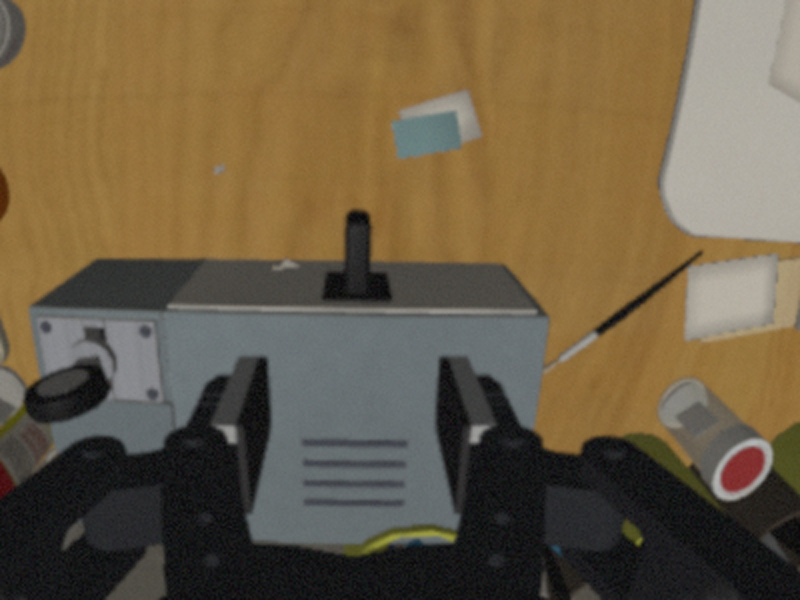

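```bash
python3 -m pendant '[[[0.5,-0.03,0.02,-0.5,0],[0.5,0,0,-0.5,0],[0.5,0,0,-0.5,0],[0.5,0,0,-0.5,0],[0.5,0,0,-0.5,0],[0.5,0,0,-0.4,0],[0.5,0,0,-0.3,0],[0.5,0,0,-0.06,0],[0.5,0,0,0,0]]]'
python3 -m pendant '[[[0,0,0,0,0],[0,0,0,0,0],[0,0,0,0,0],[0,0,0,0,0],[0,0,0,0,0],[0,0,0,0,0]]]'
```

```text
time_s: 36.2
eef_pos: [0.5662, 0.0227, 0.0357]
tcp_rot: [-0.0, -0.014, 1.0, 0.0]
force: [-0.1, -0.3, 0.1]
gripper_width: 0.0423
gripper_force: 0.0
time_s: 36.8
eef_pos: [0.5668, 0.0236, 0.0369]
tcp_rot: [0.001, -0.014, 1.0, 0.001]
force: [-0.0, 5.6, 3.6]
gripper_width: 0.0109
gripper_force: 58.9
```

```bash
python3 -m pendant '[[[0,-0.2,0.015,0,0],[0,-0.3,-0.007,0,0],[0,-0.3,-0.007,0,0],[0,-0.3,-0.007,0,0],[0,-0.3,-0.007,0,0],[0,-0.3,-0.007,0,0],[0,-0.2,-0.007,0,0],[0,-0.1,-0.007,0,0],[0,-0.1,0,0,0],[0,0,0,0,0]]]'
```

```text
time_s: 37.8
eef_pos: [0.4609, 0.0222, 0.0368]
tcp_rot: [0.001, -0.014, 1.0, 0.001]
force: [-1.8, 7.8, 6.0]
gripper_width: 0.0113
gripper_force: 60.5
```

```bash
python3 -m pendant '[[[0.5,0,0,0,0],[0.5,0,0,0,0],[0.5,0,0,0,0],[0.5,0,0,0,0],[0.5,0,0,0.4,0],[0.5,0,0,0.5,0],[0.5,0,0,0.5,-1],[0.6,0,0,0.5,-1],[0.6,0,-0.15,0.5,-1],[0.7,0,-0.25,0.3,-1]]]'
python3 -m pendant '[[[0.7,0,-0.25,0,-1],[0.7,0,-0.25,0,-1],[0.7,0,-0.25,0,-1],[0.7,0,-0.25,0,-1],[0.7,0,-0.25,0,-1],[0.7,0,-0.25,0,-1],[0.7,0,-0.25,0,-1],[0.7,0,-0.25,0,-1],[0.7,0,-0.25,0,-1],[0.7,0,-0.25,0,-1]]]'
python3 -m pendant '[[[0.7,0,-0.25,0,-1],[0.7,0,-0.25,0,-1],[0.7,0,-0.25,0,-1],[0.7,0,-0.25,0,-1],[0.7,0,-0.25,0,0],[0.7,0,0,0,0]]]'
python3 - <<'E'
from h import *
s=r.sense();p=s['eef_pos'];print(s['tcp_rot'],p)
a=snap('wrist','w5');b=snap('top','t2',(150,90,450,290),2.6)
for cam,im in(('wrist',a),('top',b)):
  C=r.get_calibration(cam)
  for d in r.silhouettes('pot_1',cam)[:6]:
    m=d['pixels'];ys,xs=np.nonzero(m);px=((xs.min()+xs.max())/2,(ys.min()+ys.max())/2)
    print(cam,round(d['conf'],2),px,len(xs),at(cam,(xs.mean(),ys.mean()),.025,C),im[ys,xs].mean(0).round())
E
```

```text
time_s: 38.8
eef_pos: [0.4617, 0.001, 0.1726]
tcp_rot: [0.001, 0.162, 0.987, -0.0]
force: [1.1, -0.5, -0.3]
gripper_width: 0.0595
gripper_force: 0.0
time_s: 39.8
eef_pos: [0.4611, -0.1246, 0.1706]
tcp_rot: [-0.0, 0.564, 0.826, -0.0]
force: [1.0, 0.5, -0.5]
gripper_width: 0.06
gripper_force: 0.0
time_s: 40.4
eef_pos: [0.4613, -0.1877, 0.1706]
tcp_rot: [-0.0, 0.697, 0.717, -0.0]
force: [-1.0, 0.0, -0.6]
gripper_width: 0.0599
gripper_force: 0.0
[-3.03225025e-05  6.97155824e-01  7.16919615e-01 -1.49702210e-04] [ 0.46126093 -0.18770912  0.17055858]
wrist 0.88 (np.float64(305.0), np.float64(192.0)) 1943 [ 0.45074386 -0.19435599] [167. 164. 158.]
wrist 0.61 (np.float64(374.0), np.float64(280.5)) 222 [ 0.52666521 -0.29394462] [122. 115. 104.]
wrist 0.49 (np.float64(465.0), np.float64(76.5)) 23415 [ 0.63003139 -0.05073281] [122. 125. 126.]
top 0.61 (np.float64(368.5), np.float64(204.5)) 313 [ 0.5443605  -0.29442713] [187. 185. 185.]
```

View pics/t2.png

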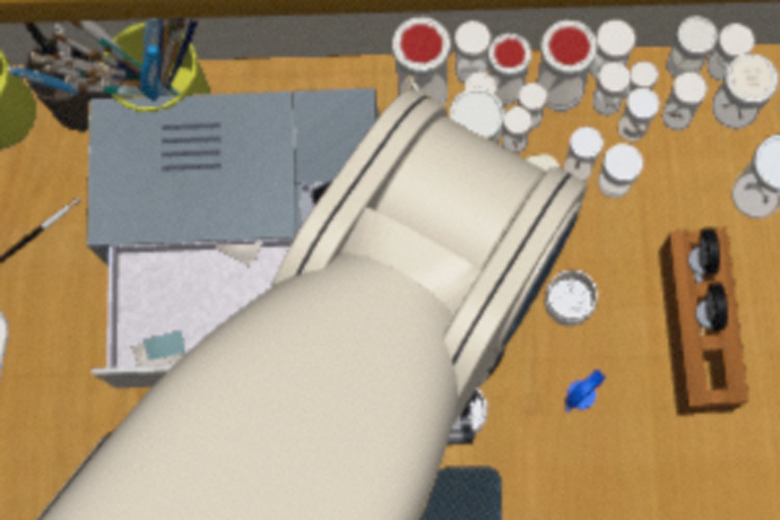

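View pics/w5.png

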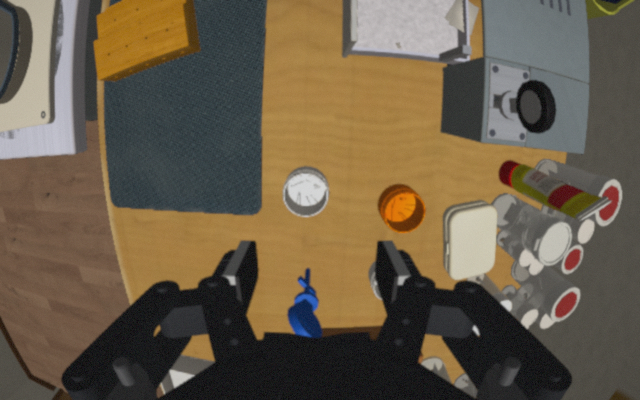

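Run:
```python
from h import *
C=r.get_calibration('wrist')
print(at('wrist',(306,187),.041,C),at('wrist',(306,190),.025,C))
a=cv2.imread('pics/w5.png')[...,::-1]
for d in r.silhouettes('pot_1','wrist')[:1]:
    ys,xs=np.nonzero(d['pixels'])
    print(xs.min(),xs.max(),ys.min(),ys.max())
# project model circle
for p in[(.452,-.1965),(.450,-.198)]:
    q=[proj('wrist',[p[0]+.023*np.cos(t),p[1]+.023*np.sin(t),z],C) for z in(0.,.041) for t in np.linspace(0,6.28,40)]
    q=np.array(q);print(p,q.min(0),q.max(0))
```

```text
[ 0.45176118 -0.18537108] [ 0.45136563 -0.19256609]
281 329 166 218
(0.452, -0.1965) [281.25266415 165.7962143 ] [331.00340541 221.97176679]
(0.45, -0.198) [279.11322994 167.17495527] [328.77302982 223.38983545]
```

```bash
python3 -m pendant '[[[0.7,-0.206,-0.156,-0.4,0],[0.7,0,0,-0.5,0],[0.7,0,0,-0.5,0],[0.7,0,0,-0.5,0],[0.7,0,0,-0.5,0],[0.7,0,0,-0.4,0],[0.7,0,0,-0.3,0],[0.7,0,0,-0.14,0],[0.7,0,0,-0.05,0],[0.7,0,0,0,0]]]'
python3 -m pendant '[[[0.6,0,0,0,0],[0.57,0,0,0,0],[0.57,0,0,0,0],[0.56,0,0,0,0],[0.56,0,0,0,0],[0.55,0,0,0,0],[0.55,0,0,0,0]]]'
python3 -m pendant '[[[0.54,0,0,0,0],[0.54,0,0,0,0]]]'
```

```text
time_s: 41.65
eef_pos: [0.4512, -0.1942, 0.0065]
tcp_rot: [0.0, 0.697, 0.717, 0.0]
force: [0.3, -0.8, 0.0]
gripper_width: 0.0598
gripper_force: 0.0
time_s: 42.35
eef_pos: [0.4509, -0.1943, 0.0063]
tcp_rot: [-0.0, 0.698, 0.716, -0.0]
force: [0.5, -0.1, 0.7]
gripper_width: 0.0469
gripper_force: 0.0
time_s: 42.55
eef_pos: [0.4509, -0.1943, 0.0063]
tcp_rot: [-0.0, 0.698, 0.717, 0.0]
force: [-0.4, 0.0, -0.4]
gripper_width: 0.0462
gripper_force: 0.0
```

```bash
python3 -m pendant '[[[0.535,0,0,0,0],[0.535,0,0,0,0]]]';python3 -m pendant '[[[0.53,0,0,0,0],[0.53,0,0,0,0]]]'
```

```text
time_s: 42.75
eef_pos: [0.451, -0.1943, 0.0063]
tcp_rot: [-0.0, 0.698, 0.717, -0.0]
force: [-0.0, 0.1, -0.4]
gripper_width: 0.046
gripper_force: 0.0
time_s: 42.95
eef_pos: [0.451, -0.1943, 0.0063]
tcp_rot: [0.0, 0.698, 0.717, 0.0]
force: [-0.5, 0.4, -0.8]
gripper_width: 0.0452
gripper_force: 0.0
```

```bash
python3 -m pendant '[[[0.527,0,0,0,0],[0.527,0,0,0,0]]]';python3 -m pendant '[[[0.524,0,0,0,0],[0.524,0,0,0,0]]]'
```

```text
time_s: 43.15
eef_pos: [0.451, -0.1943, 0.0063]
tcp_rot: [0.0, 0.698, 0.717, 0.0]
force: [0.9, 0.7, 0.1]
gripper_width: 0.0449
gripper_force: 0.2
time_s: 43.35
eef_pos: [0.451, -0.1943, 0.0063]
tcp_rot: [0.0, 0.698, 0.716, 0.0]
force: [0.7, -0.3, 1.1]
gripper_width: 0.0448
gripper_force: 1.5
```

```bash
python3 -m pendant '[[[0.52,0,0,0,0],[0.52,0,0,0,0]]]';python3 -m pendant '[[[0.515,0,0,0,0],[0.515,0,0,0,0]]]'
```

```text
time_s: 43.55
eef_pos: [0.4511, -0.1943, 0.0064]
tcp_rot: [0.0, 0.698, 0.717, 0.0]
force: [0.3, 0.2, 1.5]
gripper_width: 0.0444
gripper_force: 4.5
time_s: 43.75
eef_pos: [0.451, -0.1943, 0.0064]
tcp_rot: [0.0, 0.698, 0.717, 0.0]
force: [0.2, 1.5, 3.8]
gripper_width: 0.0442
gripper_force: 9.8
```

```bash
python3 -m pendant '[[[0.517,0,0,0.05,0],[0.517,0,0,0.15,0],[0.517,0,0,0.3,0],[0.517,0,0,0.4,0],[0.517,0,0,0.4,0],[0.517,0,0,0.4,0],[0.517,0,0,0.4,0],[0.517,0,0,0.3,0],[0.517,0,0,0.2,0],[0.517,0,0,0,0]]]'
python3 -m pendant '[[[0.517,0.05,0.15,0,0],[0.517,0.1,0.3,0,0],[0.517,0.13,0.38,0,0],[0.517,0.13,0.38,0,0],[0.517,0.13,0.38,0,0],[0.517,0.13,0.38,0,0],[0.517,0.13,0.38,0,0],[0.517,0.13,0.38,0,0],[0.517,0.13,0.38,0,0],[0.517,0.13,0.38,0,0]]]'
python3 -m pendant '[[[0.517,0.13,0.38,0,0],[0.517,0.13,0.38,0,0],[0.517,0.13,0.38,0,0],[0.517,0.13,0.3,0,0],[0.517,0.08,0.2,0,0],[0.517,0,0,0,0],[0.517,0,0,0,0]]]'
```

```text
time_s: 44.75
eef_pos: [0.4514, -0.1946, 0.1376]
tcp_rot: [0.001, 0.698, 0.717, 0.0]
force: [0.7, -0.7, -2.0]
gripper_width: 0.0442
gripper_force: 9.3
time_s: 45.75
eef_pos: [0.5101, -0.0183, 0.1352]
tcp_rot: [-0.001, 0.698, 0.717, -0.001]
force: [1.1, -0.1, -1.3]
gripper_width: 0.0441
gripper_force: 9.3
time_s: 46.45
eef_pos: [0.5402, 0.0621, 0.1359]
tcp_rot: [-0.0, 0.697, 0.717, -0.0]
force: [-0.5, -0.4, -1.0]
gripper_width: 0.0442
gripper_force: 9.3
```

Run:
```python
from h import *
snap('wrist','w6',(120,80,540,395),1.9)
C=r.get_calibration('wrist')
pr=lambda q:np.round((np.array(proj('wrist',q,C))-[120,80])*1.9)
print('panel inner top',pr([.4885,.1,.084]),pr([.4885,-.05,.084]),'cab front top',pr([.5895,.1,.09]),pr([.5895,-.05,.09]),'wallcorner L',pr([.4885,.1045,.03]),pr([.4885,-.0555,.03]))
```

```text
panel inner top [225. 152.] [250. 492.] cab front top [523. 163.] [479. 506.] wallcorner L [255. 121.] [269. 431.]
```

View pics/w6.png

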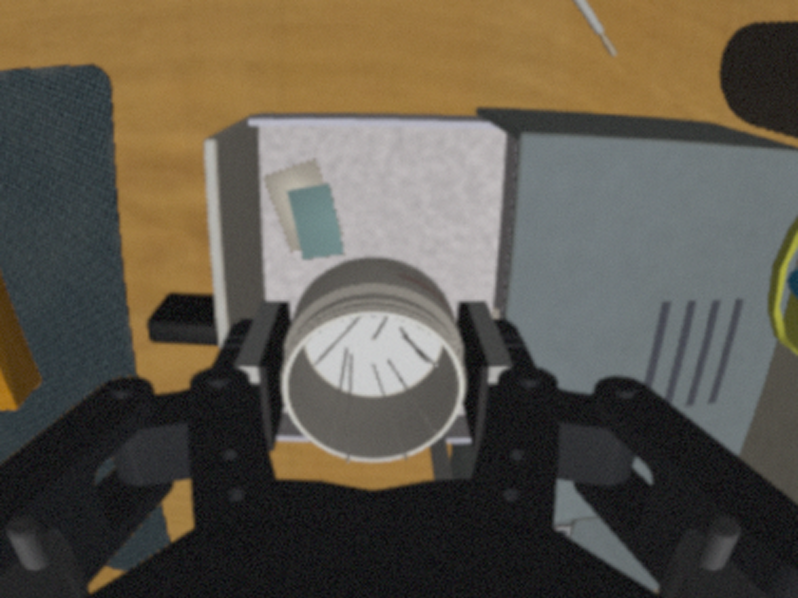

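```bash
python3 -m pendant '[[[0.517,0,0,0,0.5],[0.517,0,0,0,1],[0.517,0,0,0,1],[0.517,0,0,0,1],[0.517,0,0,0,1],[0.517,0,0,0,1],[0.517,0,0,0,1],[0.517,0,0,0,1],[0.517,0,0,0,1],[0.517,0,0,0,1]]]'
python3 -m pendant '[[[0.517,0,0,0,1],[0.517,0,0,0,1],[0.517,0,0,0,1],[0.517,0,0,0,1],[0.517,0,0,0,1],[0.517,0,0,0,1],[0.517,0,0,0,1],[0.517,0,0,0,1],[0.517,-0.02,0,0,0.5],[0.517,0,0,0,0]]]'
python3 -m pendant '[[[0.517,0,0,-0.2,0],[0.517,0,0,-0.4,0],[0.517,0,0,-0.4,0],[0.517,0,0,-0.4,0],[0.517,0,0,-0.4,0],[0.517,0,0,-0.3,0],[0.517,0,0,-0.1,0],[0.517,0,0,-0.1,0],[0.517,0,0,0,0],[0.517,0,0,0,0]]]'
```

```text
time_s: 47.5
eef_pos: [0.5402, 0.0613, 0.1364]
tcp_rot: [0.0, 0.349, 0.937, -0.0]
force: [-0.7, -0.7, -0.5]
gripper_width: 0.0445
gripper_force: 9.3
time_s: 48.5
eef_pos: [0.5392, 0.0614, 0.1364]
tcp_rot: [-0.0, -0.013, 1.0, -0.0]
force: [-0.2, 0.6, 0.2]
gripper_width: 0.0442
gripper_force: 9.3
time_s: 49.5
eef_pos: [0.5398, 0.0622, 0.0218]
tcp_rot: [0.0, -0.013, 1.0, -0.0]
force: [-1.1, 0.8, -0.1]
gripper_width: 0.044
gripper_force: 9.3
```

```bash
python3 -m pendant '[[[0.517,0,0,-0.06,0],[0.517,0,0,-0.06,0],[0.517,0,0,0,0]]]'
python3 -m pendant '[[[0.517,0,0,-0.03,0],[0.517,0,0,0,0]]]'
```

```text
time_s: 49.8
eef_pos: [0.5393, 0.0622, 0.015]
tcp_rot: [-0.0, -0.013, 1.0, 0.0]
force: [0.1, 0.1, -0.7]
gripper_width: 0.0442
gripper_force: 9.3
time_s: 50.0
eef_pos: [0.54, 0.0623, 0.0143]
tcp_rot: [0.001, -0.013, 1.0, -0.0]
force: [-0.0, 0.9, 3.1]
gripper_width: 0.0439
gripper_force: 9.5
```

```bash
python3 -m pendant '[[[0.53,0,0,0,0],[0.55,0,0,0,0],[0.565,0,0,0,0],[0.565,0,0,0,0],[0.565,0,0,0.2,0],[0.565,0,0,0.3,0],[0.565,0,0,0.5,0],[0.57,0,0,0.5,0],[0.6,0,0,0.5,0],[0.65,0,0,0.5,0]]]'
python3 -m pendant '[[[0.7,0,-0.3,0.6,0],[0.7,0,-0.5,0,0],[0.7,0,-0.5,0,0],[0.7,0,-0.5,0,0],[0.7,0,-0.5,0,0],[0.7,0,-0.5,0,0],[0.7,0,-0.5,0,0],[0.7,0,-0.5,0,0],[0.7,0,-0.5,0,0],[0.7,0,-0.5,0,0]]]'
python3 -m pendant '[[[0.7,0,-0.5,0,0],[0.7,0,-0.5,0,0],[0.7,0,-0.5,0,0],[0.7,0,-0.3,0,0],[0.7,0,0,0,0],[0.7,0,0,0,0]]]'
python3 - <<'E'
from h import *
s=r.sense();p=s['eef_pos'];print(s['tcp_rot'],p)
a=snap('wrist','w7')
C=r.get_calibration('wrist')
for d in r.silhouettes('pot_1','wrist')[:4]:
    m=d['pixels'];ys,xs=np.nonzero(m);e=(xs.min(),xs.max(),ys.min(),ys.max())
    o=at('wrist',(xs.mean(),ys.mean()),.025,C)
    for _ in range(5):
        q=np.array([proj('wrist',[o[0]+.023*np.cos(t),o[1]+.023*np.sin(t),z],C) for z in(0.,.041) for t in np.linspace(0,6.28,40)])
        du=(e[0]+e[1]-q[:,0].min()-q[:,0].max())/2; dv=(e[2]+e[3]-q[:,1].min()-q[:,1].max())/2
        c=np.array(proj('wrist',[*o,.025],C));o=o+at('wrist',c+[du,dv],.025,C)-at('wrist',c,.025,C)
    print(round(d['conf'],2),e,o,q.min(0).round(),q.max(0).round(),a[ys,xs].mean(0).round())
E
```

```text
time_s: 51.0
eef_pos: [0.5393, 0.0623, 0.1406]
tcp_rot: [0.0, -0.013, 1.0, -0.0]
force: [-0.5, -0.5, 0.4]
gripper_width: 0.0555
gripper_force: 0.0
time_s: 52.0
eef_pos: [0.5393, -0.1787, 0.1696]
tcp_rot: [0.0, -0.013, 1.0, -0.0]
force: [0.6, 0.8, -0.2]
gripper_width: 0.0598
gripper_force: 0.0
time_s: 52.6
eef_pos: [0.5393, -0.2674, 0.1689]
tcp_rot: [-0.0, -0.013, 1.0, 0.0]
force: [0.6, 0.1, -1.2]
gripper_width: 0.0595
gripper_force: 0.0
[-7.81484081e-05 -1.31916900e-02  9.99912955e-01  2.35253211e-04] [ 0.53929072 -0.26740591  0.16892284]
0.96 (np.int64(263), np.int64(309), np.int64(164), np.int64(215)) [ 0.54539786 -0.29474363] [261. 161.] [311. 218.] [153. 151. 147.]
0.89 (np.int64(347), np.int64(395), np.int64(169), np.int64(218)) [ 0.54738636 -0.21385647] [345. 166.] [397. 221.] [161.  84.  12.]
0.65 (np.int64(557), np.int64(593), np.int64(179), np.int64(216)) [0.54488318 0.07003136] [554. 176.] [596. 219.] [116. 113. 108.]
```

View pics/w7.png

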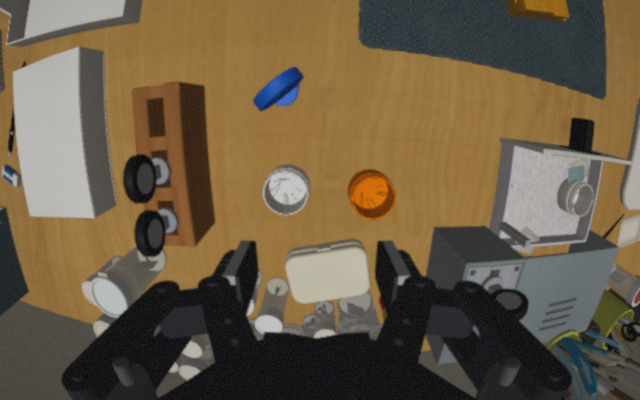

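```bash
python3 -m pendant '[[[0.7,0.06,-0.27,-0.2,0],[0.7,0.06,-0.274,-0.3,0],[0.7,0,0,-0.5,0],[0.7,0,0,-0.5,0],[0.7,0,0,-0.5,0],[0.7,0,0,-0.5,0],[0.7,0,0,-0.4,0],[0.7,0,0,-0.25,0],[0.7,0,0,-0.1,0],[0.7,0,0,0,0]]]'
python3 -m pendant '[[[0.6,0,0,0,0],[0.57,0,0,0,0],[0.57,0,0,0,0],[0.55,0,0,0,0],[0.55,0,0,0,0],[0.535,0,0,0,0],[0.535,0,0,0,0],[0.527,0,0,0,0],[0.527,0,0,0,0]]]'
python3 -m pendant '[[[0.52,0,0,0,0],[0.52,0,0,0,0],[0.52,0,0,0,0]]]'
```

```text
time_s: 53.7
eef_pos: [0.5453, -0.2951, 0.0055]
tcp_rot: [-0.0, -0.013, 1.0, 0.0]
force: [-0.0, -0.9, 0.3]
gripper_width: 0.0596
gripper_force: 0.0
time_s: 54.6
eef_pos: [0.5455, -0.295, 0.0063]
tcp_rot: [0.0, -0.013, 1.0, -0.0]
force: [-0.2, -0.2, 0.9]
gripper_width: 0.0454
gripper_force: 0.6
time_s: 54.9
eef_pos: [0.5455, -0.2949, 0.0064]
tcp_rot: [0.0, -0.013, 1.0, -0.0]
force: [-0.3, -0.3, 2.9]
gripper_width: 0.0444
gripper_force: 8.9
```

```bash
python3 -m pendant '[[[0.52,0,0,0.05,0],[0.52,0,0,0.15,0],[0.52,0,0,0.3,0],[0.52,0,0,0.4,0],[0.52,0,0,0.4,0],[0.52,0,0,0.4,0],[0.52,0,0,0.4,0],[0.52,0,0,0.3,0],[0.52,0,0,0.2,0],[0.52,0,0,0,0]]]'
python3 -m pendant '[[[0.52,0,0.15,0,0],[0.52,0,0.3,0,0],[0.52,-0.02,0.4,0,0],[0.52,-0.02,0.4,0,0],[0.52,-0.02,0.4,0,0],[0.52,-0.02,0.4,0,0],[0.52,-0.02,0.4,0,0],[0.52,-0.02,0.4,0,0],[0.52,0,0.4,0,0],[0.52,0,0.4,0,0]]]'
python3 -m pendant '[[[0.52,0,0.4,0,0],[0.52,0,0.4,0,0],[0.52,0,0.4,0,0],[0.52,0,0.4,0,0],[0.52,0,0.25,0,0],[0.52,0,0.15,0,0],[0.52,0,0,0,0],[0.52,0,0,0,0]]]'
```

```text
time_s: 55.9
eef_pos: [0.546, -0.2953, 0.1378]
tcp_rot: [0.001, -0.013, 1.0, -0.001]
force: [0.6, -0.4, -0.3]
gripper_width: 0.0447
gripper_force: 8.8
time_s: 56.9
eef_pos: [0.5392, -0.1104, 0.1364]
tcp_rot: [0.0, -0.014, 1.0, -0.0]
force: [0.8, -0.3, 0.3]
gripper_width: 0.0447
gripper_force: 8.8
time_s: 57.7
eef_pos: [0.5395, -0.0126, 0.1363]
tcp_rot: [0.0, -0.013, 1.0, -0.0]
force: [0.1, -0.6, -0.3]
gripper_width: 0.0448
gripper_force: 8.8
```

```bash
python3 -m pendant '[[[0.52,0,0.03,-0.2,0],[0.52,0,0,-0.4,0],[0.52,0,0,-0.4,0],[0.52,0,0,-0.4,0],[0.52,0,0,-0.4,0],[0.52,0,0,-0.3,0],[0.52,0,0,-0.15,0],[0.52,0,0,-0.1,0],[0.52,0,0,-0.06,0],[0.52,0,0,0,0]]]'
python3 -m pendant '[[[0.52,0,0,-0.03,0],[0.52,0,0,0,0]]]'
```

```text
time_s: 58.7
eef_pos: [0.5396, -0.0111, 0.0158]
tcp_rot: [0.0, -0.013, 1.0, -0.0]
force: [0.3, 0.3, -1.2]
gripper_width: 0.0448
gripper_force: 8.8
time_s: 58.9
eef_pos: [0.5396, -0.011, 0.0146]
tcp_rot: [0.0, -0.013, 1.0, -0.0]
force: [-0.0, -0.5, -0.2]
gripper_width: 0.0445
gripper_force: 8.8
```

```bash
python3 -m pendant '[[[0.53,0,0,-0.01,0],[0.55,0,0,0,0],[0.565,0,0,0,0],[0.565,0,0,0,0],[0.565,0,0,0.2,0],[0.565,0,0,0.3,0],[0.565,0,0,0.5,0],[0.565,0,0,0.5,0],[0.565,0,0,0.5,0],[0.565,0,0,0.5,0]]]'
python3 -m pendant '[[[0.5,-0.3,0.13,0.2,0],[0.5,-0.4,0.13,0,0],[0.5,-0.4,0.13,0,0],[0.5,-0.35,0.13,0,0],[0.5,-0.1,0.13,0,0],[0.5,0,0,0,0],[0.5,0,0,0,0]]]'
python3 - <<'E'
from h import *
snap('wrist','w8',(120,60,540,375),1.9)
s=r.sense();print(s['eef_pos'])
C=r.get_calibration('wrist')
print((np.array(proj('wrist',[.4615,.0222,.071],C))-[120,60])*1.9)
E
```

```text
time_s: 59.9
eef_pos: [0.5393, -0.0109, 0.1407]
tcp_rot: [0.0, -0.013, 1.0, -0.0]
force: [-0.0, -0.1, -0.0]
gripper_width: 0.0483
gripper_force: 0.0
time_s: 60.6
eef_pos: [0.4628, 0.0215, 0.1492]
tcp_rot: [0.001, -0.014, 1.0, -0.0]
force: [0.7, -0.4, -0.8]
gripper_width: 0.0425
gripper_force: 0.0
[0.46283611 0.02137013 0.14898923]
[374.84068725 272.91366974]
```

View pics/w8.png

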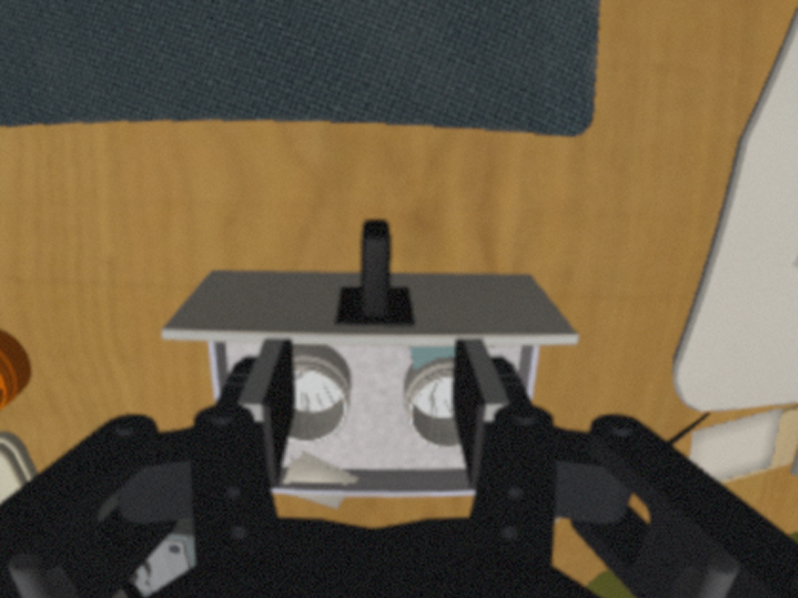

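```bash
python3 -m pendant '[[[0.5,-0.03,0.015,-0.4,0],[0.5,0,0,-0.5,0],[0.5,0,0,-0.5,0],[0.5,0,0,-0.4,0],[0.5,0,0,-0.3,0],[0.5,0,0,-0.16,0],[0.5,0,0,0,0],[0.5,0,0,0,0]]]'
python3 -m pendant '[[[0,0,0,0,0],[0,0,0,0,0],[0,0,0,0,0],[0,0,0,0,0],[0,0,0,0,0],[0,0,0,0,0]]]'
python3 -m pendant '[[[0,0.1,0,0,0],[0,0.2,0.005,0,0],[0,0.25,0.006,0,0],[0,0.25,0.007,0,0],[0,0.25,0.007,0,0],[0,0.25,0.007,0,0],[0,0.25,0.007,0,0],[0,0.25,0.007,0,0],[0,0.2,0.005,0,0],[0,0,0,0,0]]]'
```

```text
time_s: 61.45
eef_pos: [0.461, 0.0221, 0.0361]
tcp_rot: [0.0, -0.013, 1.0, -0.0]
force: [0.7, -0.5, -0.0]
gripper_width: 0.0428
gripper_force: 0.0
time_s: 62.05
eef_pos: [0.461, 0.0222, 0.0365]
tcp_rot: [0.001, -0.013, 1.0, -0.0]
force: [-0.1, 1.2, 6.4]
gripper_width: 0.0109
gripper_force: 58.6
time_s: 63.05
eef_pos: [0.5625, 0.0236, 0.0366]
tcp_rot: [0.001, -0.013, 1.0, -0.001]
force: [0.8, -5.5, 5.3]
gripper_width: 0.0111
gripper_force: 59.5
```

```bash
python3 -m pendant '[[[0,0.05,0,0,0],[0,0.04,0.005,0,0],[0,0,0,0,0]]]';  python3 -m pendant '[[[0,0.04,0,0,0],[0,0.03,0,0,0],[0,0,0,0,0]]]'
```

```text
time_s: 63.35
eef_pos: [0.5659, 0.0237, 0.0366]
tcp_rot: [0.001, -0.013, 1.0, -0.001]
force: [1.7, -7.1, 3.3]
gripper_width: 0.0112
gripper_force: 59.3
time_s: 63.65
eef_pos: [0.5662, 0.0237, 0.0365]
tcp_rot: [-0.002, -0.013, 1.0, -0.001]
force: [-14.1, -7.8, 15.0]
gripper_width: 0.0109
gripper_force: 60.9
```

```bash
python3 -m pendant '[[[0.5,0,0,0,0],[0.5,0,0,0,0],[0.5,0,0,0,0],[0.5,0,0,0,0],[0.5,0,0,0.4,0],[0.5,0,0,0.5,0],[0.5,0,0,0.5,0],[0.5,0,0,0.5,1],[0.5,0,0,0.5,1],[0.5,0,0,0.5,1]]]'
python3 -m pendant '[[[0.5,0,0,0.35,1],[0.5,0.06,-0.16,0,1],[0.5,0.06,-0.16,0,1],[0.5,0.06,-0.16,0,1],[0.5,0.06,-0.16,0,1],[0.5,0.06,-0.16,0,1],[0.5,0.06,-0.16,0,1],[0.5,0.06,-0.16,0,1],[0.5,0.06,-0.16,0,1],[0.5,0.06,-0.16,0,1]]]'
python3 -m pendant '[[[0.5,0.06,-0.16,0,1],[0.5,0.06,-0.16,0,1],[0.5,0.06,-0.16,0,1],[0.5,0.06,-0.16,0,1],[0.5,0.06,-0.16,0,1],[0.5,0.06,-0.04,0,1],[0.5,0.06,0,0,1],[0.5,0,0,0,0],[0.5,0,0,0,0]]]'
python3 - <<'E'
from h import *
s=r.sense();p=s['eef_pos'];print(s['tcp_rot'],p)
snap('wrist','w9',(180,60,480,285),2.6)
C=r.get_calibration('wrist')
for h in(.144,.105):print((np.array(proj('wrist',[.6153,-.0981,h],C))-[180,60])*2.6)
E
```

```text
time_s: 64.65
eef_pos: [0.5684, 0.0252, 0.1818]
tcp_rot: [0.0, -0.146, 0.989, 0.0]
force: [0.2, -0.1, -0.9]
gripper_width: 0.0424
gripper_force: 0.0
time_s: 65.65
eef_pos: [0.5956, -0.0471, 0.1981]
tcp_rot: [-0.0, -0.55, 0.835, 0.0]
force: [0.6, 0.5, -1.0]
gripper_width: 0.0426
gripper_force: 0.0
time_s: 66.55
eef_pos: [0.6164, -0.0888, 0.1981]
tcp_rot: [0.0, 0.774, -0.633, -0.0]
force: [-0.4, 1.1, -0.3]
gripper_width: 0.0426
gripper_force: 0.0
[ 4.18810746e-05  7.73849958e-01 -6.33368946e-01 -1.37432294e-04] [ 0.61641771 -0.08879662  0.1981062 ]
[365.944965   373.41564744]
[363.98221233 334.11569283]
```

View pics/w9.png

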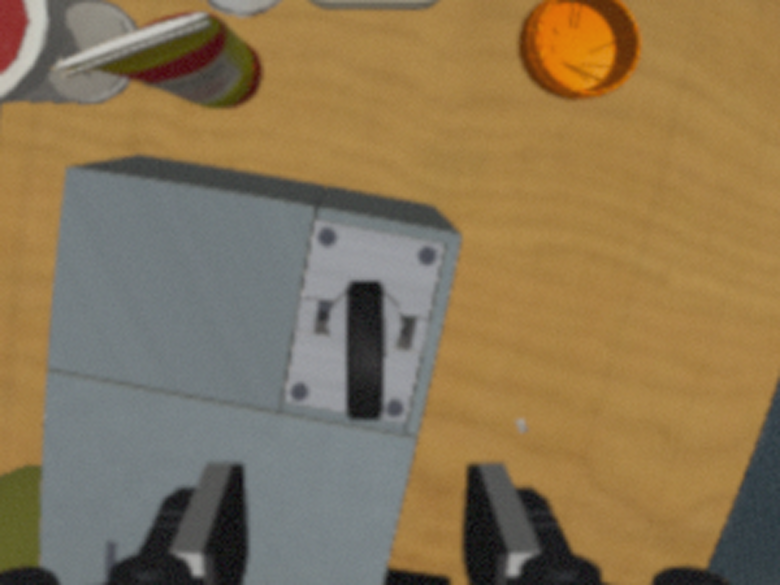

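```bash
python3 -m pendant '[[[0.5,-0.02,-0.186,-0.2,0],[0.5,0,0,-0.4,0],[0.5,0,0,-0.5,0],[0.5,0,0,-0.4,0],[0.5,0,0,-0.28,0],[0.5,0,0,0,0],[0.5,0,0,0,0]]]'
python3 -m pendant '[[[0,0,0,0,0],[0,0,0,0,0],[0,0,0,0,0],[0,0,0,0,0],[0,0,0,0,0],[0,0,0,0,0]]]'
```

```text
time_s: 67.3
eef_pos: [0.6153, -0.0985, 0.1092]
tcp_rot: [0.0, 0.774, -0.633, -0.0]
force: [0.5, 0.4, -0.0]
gripper_width: 0.0427
gripper_force: 0.0
time_s: 67.9
eef_pos: [0.6156, -0.0984, 0.1102]
tcp_rot: [-0.0, 0.775, -0.633, 0.001]
force: [-1.8, -0.6, 5.1]
gripper_width: 0.0088
gripper_force: 58.7
```

```bash
python3 -m pendant '[[[0,0,0,0,-1],[0,0,0,0,-1],[0,0,0,0,-1],[0,0,0,0,-1],[0,0,0,0,-1],[0,0,0,0,-1],[0,0,0,0,-1],[0,0,0,0,-1],[0,0,0,0,-1],[0,0,0,0,-1]]]'
python3 -m pendant '[[[0,0,0,0,-1],[0,0,0,0,-1],[0,0,0,0,-1],[0,0,0,0,-1],[0,0,0,0,-1],[0,0,0,0,-1],[0,0,0,0,-1],[0,0,0,0,-1],[0,0,0,0,-1],[0,0,0,0,-1]]]'
python3 -m pendant '[[[0,0,0,0,0],[0,0,0,0,0]]]'
python3 -c "
from h import *
s=r.sense();print(s['wrist_torque'],s['tcp_rot'])"
```

```text
time_s: 68.9
eef_pos: [0.6158, -0.0981, 0.1102]
tcp_rot: [0.001, -0.433, 0.901, -0.0]
force: [-1.3, -0.2, 6.0]
gripper_width: 0.0093
gripper_force: 58.8
time_s: 69.9
eef_pos: [0.6158, -0.098, 0.1102]
tcp_rot: [0.001, -0.012, 1.0, -0.0]
force: [-1.5, 1.1, 5.8]
gripper_width: 0.0091
gripper_force: 58.9
time_s: 70.1
eef_pos: [0.6157, -0.098, 0.1102]
tcp_rot: [0.001, -0.013, 1.0, -0.0]
force: [-0.7, 0.4, 5.8]
gripper_width: 0.0092
gripper_force: 58.9
[ 0.19077262  0.40441803 -0.02882695] [ 6.57978905e-04 -1.33922765e-02  9.99910103e-01 -1.76768978e-05]
```

```bash
python3 -m pendant '[[[0,0,0,0,-0.8],[0,0,0,0,-0.8],[0,0,0,0,0]]]'
python3 -c "
from h import *
s=r.sense();print(s['wrist_torque'],s['tcp_rot'])"
python3 -m pendant '[[[0,0,0,0,0.8],[0,0,0,0,0.8],[0,0,0,0,0],[0,0,0,0.2,0],[0,0,0,0.3,0],[0,0,0,0.4,0],[0,0,0,0.5,0],[0,0,0,0.5,0],[0,0,0,0.35,0],[0,0,0,0,0]]]'
```

```text
time_s: 70.4
eef_pos: [0.6158, -0.0981, 0.1102]
tcp_rot: [0.001, 0.057, 0.998, -0.0]
force: [-0.9, 0.5, 6.1]
gripper_width: 0.0091
gripper_force: 58.9
[ 0.21107382  0.3201627  -0.05188425] [ 7.35225217e-04  5.74600389e-02  9.98347536e-01 -1.44726633e-05]
time_s: 71.4
eef_pos: [0.6164, -0.0984, 0.2248]
tcp_rot: [0.002, -0.013, 1.0, -0.001]
force: [0.4, 0.7, -0.5]
gripper_width: 0.0097
gripper_force: 58.4
```

```bash
python3 -m pendant '[[[0,-0.2,-0.4,0,0.24],[0,-0.22,-0.48,0,0],[0,-0.22,-0.48,0,0],[0,-0.22,-0.48,0,0],[0,-0.22,-0.48,0,0],[0,-0.22,-0.48,0,0],[0,-0.22,-0.48,0,0],[0,-0.22,-0.48,0,0],[0,-0.22,-0.48,0,0],[0,-0.22,-0.48,0,0]]]'
python3 -m pendant '[[[0,-0.22,-0.48,0,0],[0,-0.22,-0.48,0,0],[0,-0.22,-0.48,0,0],[0,-0.03,-0.05,0,0],[0,0,0,0,0],[0,0,0,0,0]]]'
python3 - <<'E'
from h import *
s=r.sense();p=s['eef_pos'];print(s['tcp_rot'],p)
snap('wrist','w10',(220,80,420,230),4)
C=r.get_calibration('wrist')
pr=lambda q:(np.array(proj('wrist',q,C))-[220,80])*4
z0=p[2]-.0822
print('pocket ctr',pr([.4722,-.4082,.065]),'tip',pr([p[0],p[1],z0]),'collar',pr([p[0]-.012,p[1],z0+.068]))
E
```

```text
time_s: 72.4
eef_pos: [0.5056, -0.3349, 0.2207]
tcp_rot: [-0.0, -0.024, 1.0, 0.0]
force: [0.3, -0.8, -0.5]
gripper_width: 0.0094
gripper_force: 58.4
time_s: 73.0
eef_pos: [0.4721, -0.408, 0.2213]
tcp_rot: [-0.0, -0.024, 1.0, 0.0]
force: [-0.3, 0.7, -1.3]
gripper_width: 0.0086
gripper_force: 58.5
[-1.86050165e-04 -2.39549379e-02  9.99712928e-01  4.34064435e-04] [ 0.47208293 -0.40799297  0.22129265]
pocket ctr [382.54260939 403.43090722] tip [383.3502962  493.43968243] collar [387.45400269 561.10501795]
```

View pics/w10.png

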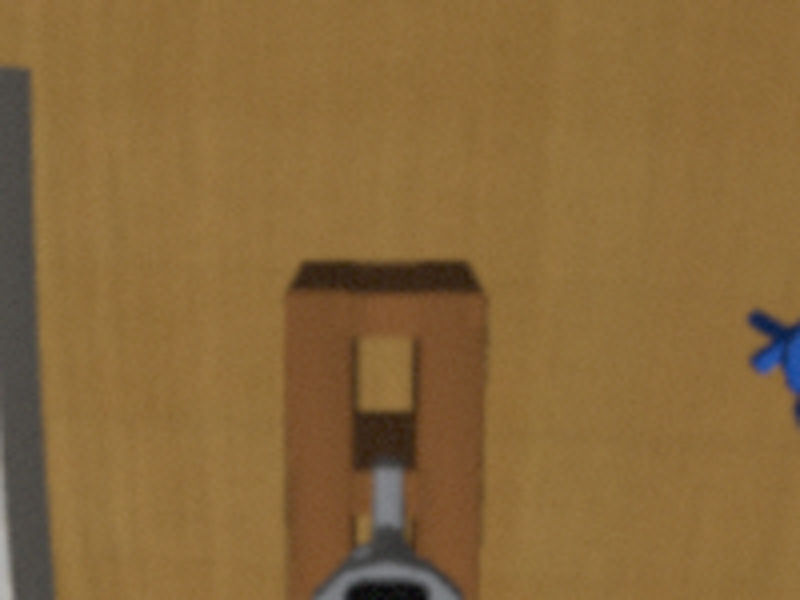

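```bash
python3 -m pendant '[[[0,0,0,-0.4,0],[0,0,0,-0.5,0],[0,0,0,-0.4,0],[0,0,0,-0.4,0],[0,0,0,-0.4,0],[0,0,0,-0.35,0],[0,0,0,-0.2,0],[0,0,0,-0.06,0],[0,0,0,0,0],[0,0,0,0,0]]]'
python3 -m pendant '[[[0.5,0,0,0,0],[0.5,0,0,0,0],[0.5,0,0,0,0],[0.5,0,0,0,0],[0.5,0,0,0.3,0],[0.5,0,0,0.5,0],[0.5,0,0,0.5,0],[0.5,0,0,0.5,0],[0.5,0,0,0.5,0],[0.5,0,0,0.5,0]]]'
python3 -m pendant '[[[0.5,-0.3,-0.3,0,0],[0.5,-0.3,-0.3,0,0],[0.5,-0.3,-0.3,0,0],[0.5,-0.3,-0.3,0,0],[0.5,0,0,0,0],[0.5,0,0,0,0]]]'
python3 - <<'E'
from h import *
snap('top','t3',(150,90,450,290),2.6)
E
```

```text
time_s: 74.05
eef_pos: [0.4724, -0.4089, 0.0872]
tcp_rot: [0.0, -0.024, 1.0, -0.001]
force: [0.6, -0.9, -0.2]
gripper_width: 0.0089
gripper_force: 58.5
time_s: 75.05
eef_pos: [0.4719, -0.4086, 0.2274]
tcp_rot: [0.0, -0.024, 1.0, -0.0]
force: [-0.4, -0.2, 0.2]
gripper_width: 0.0429
gripper_force: 0.0
time_s: 75.65
eef_pos: [0.4117, -0.4688, 0.2263]
tcp_rot: [0.0, -0.023, 1.0, 0.0]
force: [0.7, 0.3, -0.5]
gripper_width: 0.0425
gripper_force: 0.0
```

View pics/t3.png

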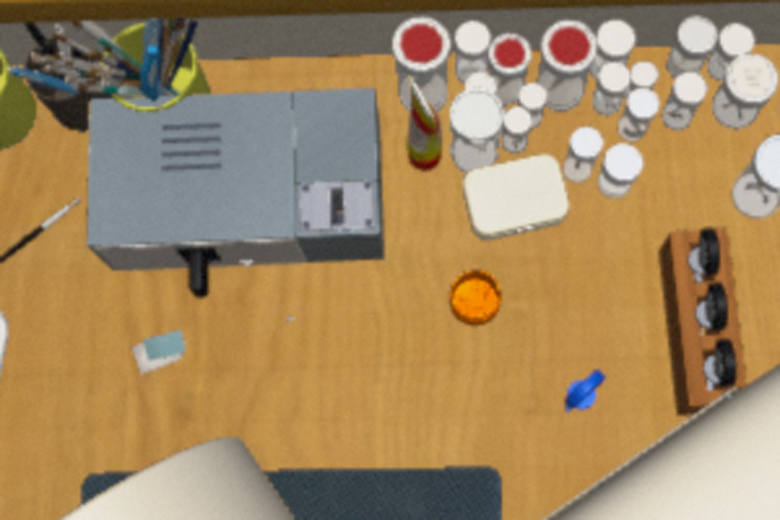

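The picture shows the drawer shut (grip at 198,270), the keyhole empty (338,205) and three keys standing in the stand (705,255; 712,308; 720,363). No white pots are left on the bench, and the case, vial, orange pot and blue key are where they were.

```bash
python3 -c "
from bench import r
print(r.sign_off())"
```

```text
the job is handed in; nothing more can be done
None
```

The job is handed in: the third key tried opened the lock, the two white pots present stand upright in the drawer (gripped at under 10 N), the drawer is pushed home and the key was turned back to lock it (I did not test this by pulling the drawer), and all three keys are back in the stand.

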